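# Dress a burred bed bracket with forward file strokes

## Robot

A 6-joint arm with a two-finger parallel gripper is mounted at the origin on the work surface. World frame = base frame: x ahead of the robot, y to its left, z up, the work surface at z = 0. Lengths are in mm, angles in rad, forces in N, time in s.
With the tool pointing down it reaches from about 350 to 975 mm from the base axis. Payload 7.1 kg.
Tool frame: the origin (TCP) lies on the mounting face of the last link; the fingertips stand 182 mm ahead of it and the grasp point (between the pads) lies 163 mm ahead of it (ctrl.finger_overhang is the distance from the TCP to the fingertips, in mm); z points along the fingers, y is the direction in which the jaws open and shut (so a half turn about z gives the same grasp; the last joint's range is limited). The gripper opens to 88 mm and grips with 3 to 60 N. Pads are 20 mm wide; open, the fingers measure 115 mm over their backs; the gripper's body (75 mm by 178 mm) begins 61 mm behind the grasp point.
Start: joints at [1.301, 0.423, 1.63, -0, 1.089, -0.019], TCP at [155.081, 605.439, 404.675] pointing down, gripper open.
Joint ranges: [-3, 3], [-0.9, 2.11], [0.09, 2.58], [-1.31, 4.45], [0.11, 2.69], [-2.54, 2.54]. Speed limits (rad/s): [2.39, 2.39, 3.01, 3.14, 3.14, 3.14].

## Interface

Orientations are given as a rotation vector (axis times angle).
In Python, from workcell import ctrl, viewer, recognise gives the robot as it stands.
- The arm moves only by the shell command python3 -m handwheel 'ROWS'. ROWS is JSON, a list of rows, each an object of numbers: "gripper": the closure, from 0 (fully open) to 1 (shut); "tx", "ty", "tz": the shift along the tool's x, y, z in m; "rx", "ry", "rz": the turn, a rotation vector about the tool's x, y, z in degrees. In form: [{"gripper": .., "tx": .., "ty": .., "tz": .., "rx": .., "ry": .., "rz": ..}, ...]. A call has 1 to 8 rows; each row shifts and turns the commanded pose from where the row before left it, along the tool's axes as they then stand; what a row does not reach is not made up. A row lasts 1/8 s, in which the tool goes at most 62.5 mm and 10.7 degrees, less where a joint would pass 70% of its speed; a pose out of reach is approached as far as the arm can. A call with a gripper value outside its range is refused whole. The fingers move at their own pace and stop on an object; the grip force is fixed at half the most. Time passes only in rows, so rows that do not move let the fingers close. It gives the time, the measured TCP pose, the force and the opening at its end, in the units of the state.
- ctrl.get_obs(): the state, without advancing time (a new reading comes with each control period).
- viewer.get_image(name): name is "scene" or "top"; returns a dict with "image" (480x640x3 uint8, red, green, blue), "range_z" (480x640 float32, mm along the optical axis (not along the pixel's ray), 0 where there is no reading), "vfov" (degrees; the focal length in pixels is half the picture's height over the tangent of half this angle, whatever the lens; pixels are square), "cx", "cy" (the principal point, pixels), "extrinsics" (4x4, takes a point from world to camera coordinates). Camera axes: x right, y up, looking along -z (the intrinsics and any distortion apply to the point x, -y, -z); pixel columns grow to the right and rows downward; lengths in mm; the calibration is good to about 2 mm. A picture is of the moment at which its call begins.
- ctrl.close_job(): hands the job in, once; it reports no verdict.
Trained networks look in a picture, given as the dict that the camera call returned (one of the last four; its "shot" number tells which), for a name from the list of things; names that differ only in an ending like _2 or _b are one class to them, and where a whole thing is asked for, a point or a joint stands for the part that bears it (a point fixed in the world has none). Each returns a list of dicts, best first, with "p" (0 to 1); they miss things now and then, are a little off and sometimes report something else, mostly with a low value. They report only what shows in the picture. A call takes as long as a camera call. They do not tell look-alikes from the thing itself.
- recognise(picture, name): "xy" ([column, row] as shares, 0 to 1, of the picture: columns of its width, rows of its height, amid what is visible of it).
The state is a dict: "t": time; "qpos": joint angles; "qvel": joint speeds; "joint_torque": joint torques, N m; "ee_pos": TCP position; "orientation": TCP orientation; "ft_force": force on the tool from outside, world axes, zero at the start; "moment": the same for the moment, N m; "width": finger opening in mm.
Only numpy, scipy, OpenCV 4.12 (cv2) and the standard library are available. Lean on these libraries where they do the work, as an engineer would, in place of code of your own. Each camera call takes 0.05 s, during which the arm holds its last target.

## Task

Pick up the file by its handle and dress the bright burred spot in the middle of the bracket's upright edge with three full forward strokes: each starts near the tip of the file and is pushed towards the stop until the edge is near the handle, with light, steady pressure all the way. Lift the file clear of the edge for every return, never drag it back, and keep the bracket sitting flat against its stop. When the third stroke is done, lay the file back flat on the white panel and leave everything else where it is.

Things in the scene. Friction and masses are not known exactly. Their poses are not given: they have to be found in the camera images.
- file: Hand file: steel blade 150 long, 18 wide, 5 thick, teeth on both faces; orange handle 26 wide, 22 high. Origin: middle of the blade's underside at the heel; x to the tip, z up. Handle spans x -112 to -12, z -8.5 to 13.5. About 0.15 kg, balance near x +35. At first its blade lies flat on the panel, the handle free beyond the panel's near edge, 13 mm above the floor.
- bracket: Loose steel angle, two legs 40 wide, 4 thick, 120 long (y), about 0.28 kg: one leg flat on the board, its far end on the stop, the other upright at the near side. Origin: lower near corner, mid-length; x to the stop, z up. Upright leg x 0 to 4, z 0 to 40. Nothing but the stop ahead holds it: dragging a pressed file back pulls it off or tips it.
- edge (a point): Centre of the bright burred spot, 24 long, on the top edge to be filed (keep the blade within 15 mm of it): 40 above the board, 4 thick, rigid. Full stroke: edge first over 115 mm from the file's heel, at the end, before the lift, under 45 mm. The file bites from 3.5 N; aim for 5 to 8; over 14 N spoils it. The file gives in the grip, so one height presses less at the tip than near the handle.
- board: Fixed plywood work board, 240 (x) by 170 (y), 18 thick. Origin: centre of its underside; x (level) runs away from the robot to the stop and is the stroke direction. The stop is a batten across the far end, near face at x +92, top 32 mm above the floor.
- panel: Fixed white panel offcut, 200 (x) by 180 (y), 22 thick. Origin: centre of its underside, z up, x away from the robot. The file lies at about y -30 to +5 mm, heel at the near edge (x -100). It may be left or right of the board.
- tray: Fixed three-tier stack of plastic trays with hardware, 170 by 190, 165 high, on the other side of the board from the panel. Origin: centre of underside.
- brush: Wooden file brush, 70 by 34 by 20 high, lying on the panel's y +62 mm side. Origin: centre of underside. Leave alone.
- mallet: Steel-headed mallet with a beech shaft, 258 long, 36 high, beyond the board. Origin under the head; shaft runs to its -x. Leave alone.
- clip: Blue spring clip, about 105 by 45 by 16 high, beyond the board. Leave alone.
- foot: White furniture foot, 48 across, 50 high, near the robot, left. Leave alone.
- wooden_knob: Wooden knob, 38 across, 34 high, near the robot, right. Leave alone.
- bracket2: A second, finished bracket like the first, lying on the floor beyond the board. Leave alone.
- hexkey: Dark hex key, 98 by 38 by 8 high, near the robot, in front of the board. Leave alone.
Not all that is in view belongs to the job. What is shaped like the bracket but blue or purple is not meant.

How it is judged (in metres and radians):
On the way, in this order (a step that is already met when the one before it is completed fails the run):
1. the file is picked up off the panel (height (world z) of file above 0.045 m and contact force between the fingers and file above 1 N), for 0.1 s.
2. first stroke: the front of the blade is pressed on the burred spot (centred within 15 mm, edge over 110 mm from the heel, over 3.5 N) (y of edge in the frame of file between -0.015 and 0.015 m and x of edge in the frame of file above 0.11 m and contact force between file and bracket above 3.5 N), for 0.05 s.
3. first stroke: the blade slides on over the spot under pressure (edge 45 to 75 mm from the heel, over 3.5 N) (y of edge in the frame of file between -0.015 and 0.015 m and x of edge in the frame of file between 0.045 and 0.075 m and contact force between file and bracket above 3.5 N), for 0.15 s.
4. first stroke: pushed through, then lifted 4 mm clear while the edge is still under 50 mm from the heel (z of edge in the frame of file below -0.004 m and x of edge in the frame of file below 0.05 m and contact force between file and bracket below 0.1 N), for 0.05 s.
5. second stroke: the front of the blade is pressed on the burred spot (centred within 15 mm, edge over 110 mm from the heel, over 3.5 N) (all of step 2), for 0.05 s.
6. second stroke: the blade slides on over the spot under pressure (edge 45 to 75 mm from the heel, over 3.5 N) (all of step 3), for 0.15 s.
7. second stroke: pushed through, then lifted 4 mm clear while the edge is still under 50 mm from the heel (all of step 4), for 0.05 s.
8. third stroke: the front of the blade is pressed on the burred spot (centred within 15 mm, edge over 110 mm from the heel, over 3.5 N) (all of step 5), for 0.05 s.
9. third stroke: the blade slides on over the spot under pressure (edge 45 to 75 mm from the heel, over 3.5 N) (all of step 6), for 0.15 s.
10. third stroke: pushed through, then lifted 4 mm clear while the edge is still under 50 mm from the heel (all of step 7), for 0.05 s.
At the end, for the whole second after the job is handed in: After three strokes the file lies at rest on the white panel, within 0.12 rad of flat; the bracket sits flat on the board within 4 mm of its stop, not skewed over 0.08 rad; every other object is within 20 mm of where it was (contact force between file and panel above 0.3 N and angle between file's own z axis and vertical below 0.12 rad and z of file in the frame of panel between 0.012 and 0.04 m and linear speed of each of file, bracket below 0.02 m/s and angular speed of file below 0.2 rad/s and not (x of bracket in the frame of board below 0.048 m or angle between bracket's own z axis and vertical above 0.06 rad or angle between the x axis of bracket and the x axis of board, either way round above 0.08 rad) and distance of each of mallet, clip, foot, wooden_knob, bracket2, hexkey, brush from where it was at the start of the episode below 0.02 m); the robot touches nothing.
It fails at once if the file bears on the bracket with more than 14 N (contact force between file and bracket above 14 N).
It fails at once if the bracket is dragged over 4 mm away from its stop, tipped up or skewed (x of bracket in the frame of board below 0.048 m or angle between bracket's own z axis and vertical above 0.06 rad or angle between the x axis of bracket and the x axis of board, either way round above 0.08 rad).
It fails at once if the file is dropped or slammed on the panel (over 40 N) (contact force between file and panel above 40 N).
It fails at once if another object is moved by more than 20 mm (distance of any of mallet, clip, foot, wooden_knob, bracket2, hexkey, brush from where it was at the start of the episode above 0.02 m).
It also fails if it takes over 70 s, if anything falls off the work surface, if the arm or the gripper's body presses on something with over 40 N, if the wrist force passes 120 N, or if a joint passes its speed limit or range.

## Working session

There is one attempt and no reset: what is moved stays moved. The work goes in short steps, Python scripts to look and compute and a shell command to move; the robot and the scene stay as the last step left them, time stands still between calls to the robot, and variables do not carry over. Pictures are saved under pics/ and viewed, and the job is handed in when it is done.

```bash
ls; mkdir -p pics
python3 - <<'E'
from workcell import ctrl, viewer, recognise
import cv2,numpy as np
print(ctrl.get_obs())
for n in ("scene","top"):
    d=viewer.get_image(n)
    cv2.imwrite(f"pics/{n}0.png",d["image"][:,:,::-1])
    print(n,{k:v for k,v in d.items() if k not in("image","range_z")})
    np.savez(f"/tmp/{n}0.npz",**{k:v for k,v in d.items() if isinstance(v,(np.ndarray,int,float))})
    for o in ["file","bracket","edge","board","panel","brush","tray","hexkey"]:
        print(o,recognise(d,o)[:3])
print(ctrl.finger_overhang)
E
```

```text
pics
{'t': 0.0, 'qpos': array([ 1.30099176e+00,  4.23818201e-01,  1.63065492e+00,  2.62635060e-06,
        1.08860372e+00, -1.89900561e-02]), 'qvel': array([ 9.55338531e-05, -2.94980527e-04, -2.16064713e-03,  6.20679150e-04,
       -8.08181400e-04, -3.23269388e-03]), 'joint_torque': array([-4.62041826e-04, -5.44637489e+01, -2.73662460e+01,  6.41630008e-02,
        2.29168549e-02, -1.24996400e-04]), 'ee_pos': array([155.01814549, 605.19429181, 403.92941433]), 'orientation': array([-3.92921441e-01, -3.11670588e+00,  2.30640716e-03]), 'ft_force': array([-0.28941093,  0.44170166,  0.09151093]), 'moment': array([-0.01374764, -0.07170891, -0.00726865]), 'width': 88.10512570839627}
scene {'vfov': 47.91860194743932, 'cx': 321.7235865905236, 'cy': 238.76735710163518, 'extrinsics': array([[ 5.35336199e-01,  8.44610902e-01,  6.89772084e-03,
        -3.02169004e+02],
       [-7.14806875e-01,  4.48682334e-01,  5.36409633e-01,
         3.36748964e+02],
       [ 4.49962539e-01, -2.92090032e-01,  8.43929575e-01,
        -1.34577126e+03],
       [ 0.00000000e+00,  0.00000000e+00,  0.00000000e+00,
   
[... 925 characters left out ...]

        -8.87062473e+02],
       [ 0.00000000e+00,  0.00000000e+00,  0.00000000e+00,
         1.00000000e+00]]), 'shot': 2}
file [{'xy': [0.7811, 0.5558], 'p': 0.72}, {'xy': [0.223, 0.4265], 'p': 0.41}]
bracket [{'xy': [0.2719, 0.7892], 'p': 0.85}, {'xy': [0.6939, 0.2529], 'p': 0.59}]
edge [{'xy': [0.2736, 0.7827], 'p': 0.78}, {'xy': [0.4731, 0.3565], 'p': 0.66}, {'xy': [0.618, 0.369], 'p': 0.57}]
board [{'xy': [0.4683, 0.4496], 'p': 0.92}]
panel [{'xy': [0.7888, 0.4271], 'p': 0.62}]
brush [{'xy': [0.7322, 0.4133], 'p': 0.88}, {'xy': [0.7827, 0.5448], 'p': 0.64}]
tray [{'xy': [0.225, 0.4256], 'p': 0.86}]
hexkey [{'xy': [0.5192, 0.6715], 'p': 0.64}, {'xy': [0.2258, 0.4256], 'p': 0.23}]
182.0
```

View pics/scene0.png

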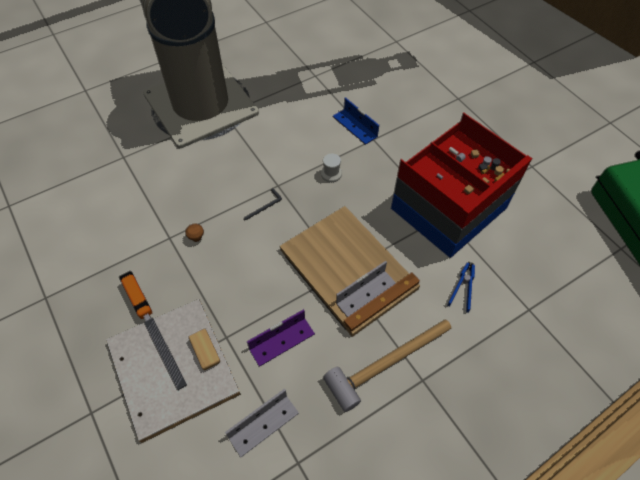

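View pics/top0.png

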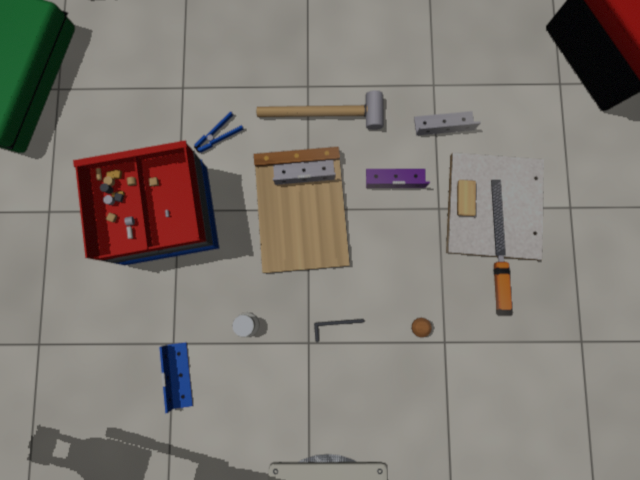

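The top view shows the file at about (500,245), its heel near (501,258) and the orange handle at (503,287). The board is at (300,215), with the bracket against the stop at (304,172). The tray is at (150,200). Purple and blue brackets are the decoys. Next I'll measure with the depth images.

```bash
cat > h.py <<'E'
import numpy as np,cv2
from scipy.spatial.transform import Rotation as R
def load(n): return dict(np.load(f"/tmp/{n}.npz"))
def cloud(d):
    H,W=d["range_z"].shape
    f=H/2/np.tan(np.radians(float(d["vfov"]))/2)
    v,u=np.mgrid[0:H,0:W]
    z=d["range_z"].astype(float)
    p=np.stack([(u-d["cx"])/f*z,-(v-d["cy"])/f*z,-z],-1)
    E=np.array(d["extrinsics"]); 
    return (p-E[:3,3])@E[:3,:3]
def proj(d,P):
    f=480/2/np.tan(np.radians(float(d["vfov"]))/2)
    E=np.array(d["extrinsics"]); c=np.atleast_2d(P)@E[:3,:3].T+E[:3,3]
    return np.stack([d["cx"]+f*c[:,0]/-c[:,2],d["cy"]-f*c[:,1]/-c[:,2]],-1)
E
python3 - <<'E'
from h import *
for n in("top0","scene0"):
    d=load(n);P=cloud(d);hsv=cv2.cvtColor(d["image"],cv2.COLOR_RGB2HSV)
    print(n,"floor z", [np.round(P[v,u],1).tolist() for u,v in ([(350,400),(560,400),(400,300)] if n=="top0" else [(60,300),(230,280),(330,430)])])
    m=(hsv[...,0]>4)&(hsv[...,0]<14)&(hsv[...,1]>200)&(hsv[...,2]>120)
    nl,l,s,c=cv2.connectedComponentsWithStats(m.astype(np.uint8))
    for i in range(1,nl):
        if s[i,4]>60:
            q=P[l==i];q=q[np.isfinite(q).all(1)]
            print(s[i],np.round(np.median(q,0),1),np.round(q.min(0)),np.round(q.max(0)))
d=load("top0");P=cloud(d)
for nm,pts in dict(panel=[(453,157),(541,161),(450,250),(541,256),(480,170),(520,240)],board=[(262,170),(264,268),(345,263),(300,220)],bracket=[(276,170),(304,170),(333,168),(276,181),(304,180),(333,178)],blade=[(496,183),(498,215),(500,245)],handle=[(502,268),(504,308),(503,290)]).items():
    print(nm,[np.round(P[v,u],1).tolist() for u,v in pts])
c=d["image"]; 
cv2.imwrite("pics/c1.png",cv2.resize(c[140:280,240:360],None,fx=5,fy=4.2,interpolation=cv2.INTER_NEAREST)[:,:,::-1])
cv2.imwrite("pics/c2.png",cv2.resize(c[145:325,440:560],None,fx=4,fy=3.3,interpolation=cv2.INTER_NEAREST)[:,:,::-1])
c=load("scene0")["image"]
cv2.imwrite("pics/c3.png",cv2.resize(c[200:340,270:430],None,fx=4,fy=4,interpolation=cv2.INTER_NEAREST)[:,:,::-1])
E
```

```text
top0 floor z [[216.1, -44.3, -0.6], [214.1, -441.3, -2.3], [403.3, -144.8, -0.2]]
scene0 floor z [[344.1, -466.6, -2.3], [483.6, -165.6, 1.7], [833.0, -153.3, -2.0]]
panel [[684.2, -255.6, 20.4], [674.2, -429.0, 20.7], [498.4, -241.3, 19.6], [485.5, -416.2, 18.3], [656.6, -307.1, 22.0], [516.8, -377.3, 20.0]]
board [[662.6, 125.3, 15.6], [466.5, 119.4, 15.5], [474.8, -37.8, 18.2], [559.9, 49.2, 19.0]]
bracket [[659.9, 96.4, 24.1], [661.1, 41.1, 17.9], [663.2, -16.6, 23.1], [633.3, 94.7, 40.4], [638.5, 40.9, 26.2], [642.1, -16.3, 25.9]]
blade [[629.1, -335.7, 25.6], [565.0, -335.0, 27.6], [506.8, -336.3, 24.8]]
handle [[461.9, -334.2, 33.6], [387.1, -331.8, 37.5], [420.4, -332.9, 35.3]]
```

View pics/c1.png

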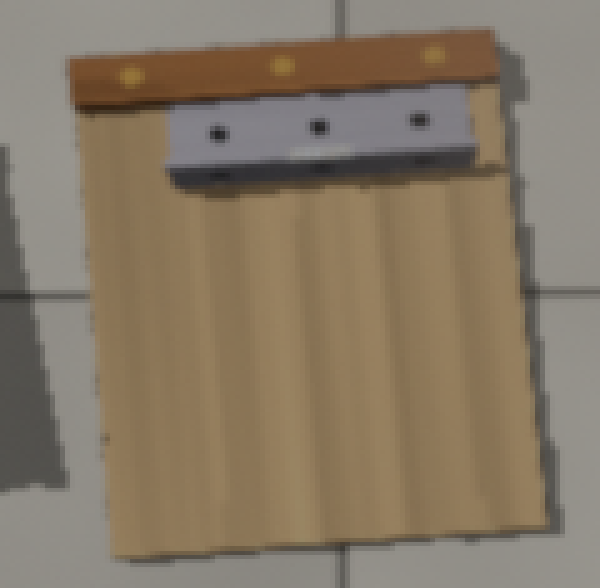

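View pics/c2.png

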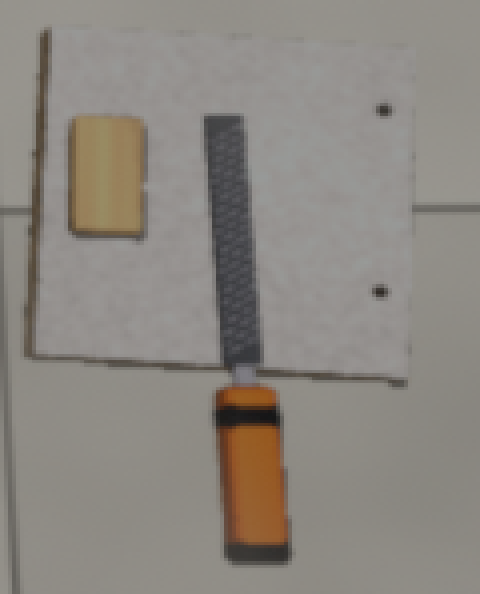

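View pics/c3.png

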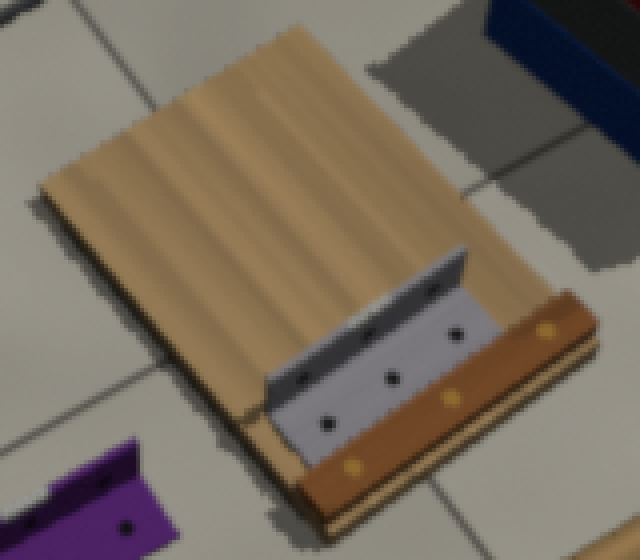

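```bash
cat >> h.py <<'E'
def ray(d,uv,z):
    f=480/2/np.tan(np.radians(float(d["vfov"]))/2)
    E=np.array(d["extrinsics"]);Rm=E[:3,:3];o=-Rm.T@E[:3,3]
    r=np.array([(uv[0]-d["cx"])/f,-(uv[1]-d["cy"])/f,-1])@Rm
    return o+r*(z-o[2])/r[2]
E
python3 - <<'E'
from h import *
t=load("top0");s=load("scene0")
for n,d in(("top",t),("scene",s)):
    E=d["extrinsics"];print(n,"cam",np.round(-E[:3,:3].T@E[:3,3]))
for k,uv,z in[("bNL",(262.4,272.4),18),("bNR",(349.2,265.2),18),("batFL",(253.6,154.3),32),("batFR",(338.6,147.1),32),("spot",(304.4,176.4),58),("pFL",(452.5,154.1),22),("pFR",(543.8,158.6),22),("pNR",(541.8,259.5),22),("pNL",(448.8,251.7),22),("tip",(495.6,180.5),27),("heel",(500.8,255.3),27),("hfront",(502,263.2),34),("hend",(504.5,314.7),30)]:
    print("top",k,np.round(ray(t,uv,z),1))
for k,uv,z in [("bNL",(344.8,206.5),18),("bNR",(280.5,246.8),18),("spot",(364.3,277),58)]:
    print("scene",k,np.round(ray(s,uv,z),1))
c=s["image"]
cv2.imwrite("pics/c4.png",cv2.resize(c[260:440,100:250],None,fx=4,fy=3.3,interpolation=cv2.INTER_CUBIC)[:,:,::-1])
E
```

```text
top cam [398.   6. 955.]
scene cam [1008. -289.  957.]
top bNL [457.8 122.2  18. ]
top bNR [470.5 -45.9  18. ]
top batFL [690.1 140.2  32. ]
top batFR [703.1 -27.9  32. ]
top spot [637.3  38.9  58. ]
top pFL [ 689.7 -254.4   22. ]
top pFR [ 678.6 -434.3   22. ]
top pNR [ 478.4 -415.6   22. ]
top pNL [ 494.8 -238.2   22. ]
top tip [ 633.7 -334.7   27. ]
top heel [ 486.6 -335.8   27. ]
top hfront [ 470.9 -334.6   34. ]
top hend [ 374.5 -334.8   30. ]
scene bNL [464.4 121.8  18. ]
scene bNR [479.  -45.5  18. ]
scene spot [643.6  44.6  58. ]
```

View pics/c4.png

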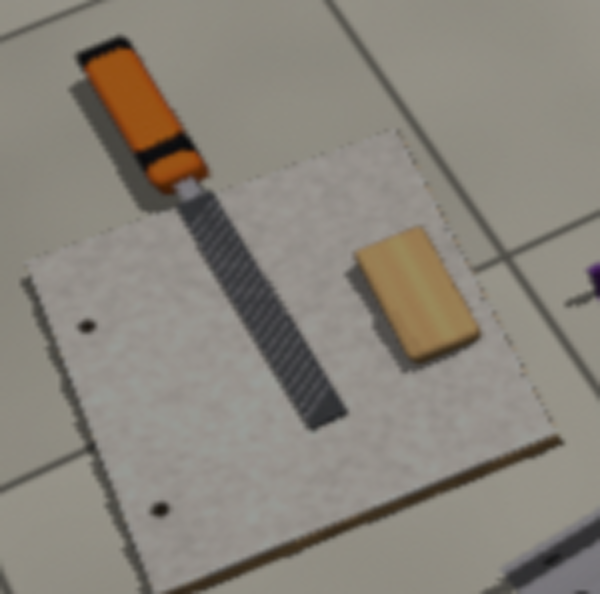

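Run:
```python
from h import *
t=load("top0");s=load("scene0")
for k,uv,z in [("tip",(182.4,387.3),27),("heel",(148.6,320.3),27),("pFL",(239,392.5),22),("pNR",(107,340),22),("pNL",(199.5,299.5),22),("hfront",(144,312),34),("hend",(125,274),33)]:
    print("scene",k,np.round(ray(s,(uv[0]-.5,uv[1]-.5),z),1))
for n,d in(("top0",t),("scene0",s)):
    P=cloud(d)
    pts=dict(brk=[(290,175),(304,175),(318,174),(290,176),(304,176)] ) 
    h=cv2.cvtColor(d["image"],cv2.COLOR_RGB2HSV)
    # orange
    m=(h[...,0]<16)&(h[...,1]>170)&(h[...,2]>110)
    nl,l,st,c=cv2.connectedComponentsWithStats(m.astype(np.uint8))
    for i in range(1,nl):
        if st[i,4]>100:
            q=P[(l==i)&(d["range_z"]>0)];print(n,st[i],np.round(np.median(q,0),1))
    # bracket points by depth
    m=(P[...,0]>600)&(P[...,0]<690)&(P[...,1]>-40)&(P[...,1]<120)&(P[...,2]>45)&(P[...,2]<66)
    q=P[m];print(n,len(q),np.round(np.median(q,0),1),np.round(np.percentile(q,5,0)),np.round(np.percentile(q,95,0)))
    if len(q)>20: print(np.polyfit(q[:,1],q[:,0],1))
    m=(P[...,0]>610)&(P[...,0]<690)&(P[...,1]>-40)&(P[...,1]<120)&(d["image"].min(-1)>150)
    q=P[m];print("bright",len(q),np.round(np.median(q,0),1),np.argwhere(m).mean(0)[::-1])
# floor stats
    f=P[(abs(P[...,2])<12)&(d["range_z"]>0)];print("floor",np.median(f[:,2]),f[:,2].std())
    f=P[(abs(P[...,0]-560)<70)&(abs(P[...,1]-45)<50)&(d["range_z"]>0)];print("board",np.median(f[:,2]),f[:,2].std())
    f=P[(abs(P[...,0]-580)<60)&(abs(P[...,1]+380)<25)&(d["range_z"]>0)];print("panel",np.median(f[:,2]),f[:,2].std())
```

```text
scene tip [ 640.1 -335.4   27. ]
scene heel [ 491.2 -335.9   27. ]
scene pFL [ 698.9 -256.5   22. ]
scene pNR [ 484.5 -415.6   22. ]
scene pNL [ 499.9 -237.2   22. ]
scene hfront [ 474.9 -336.3   34. ]
scene hend [ 379.1 -336.4   33. ]
top0 [609   0  31  43 689] [ 889.8 -527.3  178.7]
top0 [  74  141  125  108 3732] [588.8 272.9 114. ]
top0 [  99  163   48   95 1886] [540.8 352.3 113.7]
top0 [497 274  14  35 382] [ 422.4 -335.    34.8]
top0 238 [638.7  40.   56. ] [634. -14.  46.] [644.  94.  59.]
[-7.93404891e-02  6.41985743e+02]
bright 0 [nan nan nan] [nan nan]
floor -0.4844245798921024 2.03379075850206
board 17.397973382756 1.6664155428224927
panel 21.38039000720855 1.6047479943527387
scene0 [ 411  135  120   78 2283] [579.2 296.  114.7]
scene0 [122 275  23  30 377] [ 422.  -335.8   35.1]
scene0 265 [642.2  38.7  55.9] [637. -16.  46.] [647.  94.  60.]
[-7.85156993e-02  6.45178438e+02]
bright 0 [nan nan nan] [nan nan]
floor -0.007073251849386916 2.2402144883182618
board 17.960115295528485 1.742285078129649
panel 21.97503048104715 1.6775806228058683
  return _methods._mean(a, axis=axis, dtype=dtype,
  ret = um.true_divide(
<stdin>:20: RuntimeWarning: Mean of empty slice.
```

```bash
python3 -m handwheel '[{"gripper":0,"rz":-7.2},{"gripper":0,"rz":-7.17},{"gripper":0,"tx":-0.045,"ty":-0.04},{"gripper":0,"tx":-0.045,"ty":-0.04},{"gripper":0,"tx":-0.045,"ty":-0.04},{"gripper":0,"tx":-0.045,"ty":-0.04},{"gripper":0,"tx":-0.045,"ty":-0.04},{"gripper":0,"tx":-0.045,"ty":-0.04}]'
```

```text
$[0]: bad value
```

```bash
python3 -m handwheel '[{"gripper":0,"tx":0,"ty":0,"tz":0,"rx":0,"ry":0,"rz":-7.2},{"gripper":0,"tx":0,"ty":0,"tz":0,"rx":0,"ry":0,"rz":-7.17},{"gripper":0,"tx":-0.045,"ty":-0.04,"tz":0,"rx":0,"ry":0,"rz":0},{"gripper":0,"tx":-0.045,"ty":-0.04,"tz":0,"rx":0,"ry":0,"rz":0},{"gripper":0,"tx":-0.045,"ty":-0.04,"tz":0,"rx":0,"ry":0,"rz":0},{"gripper":0,"tx":-0.045,"ty":-0.04,"tz":0,"rx":0,"ry":0,"rz":0},{"gripper":0,"tx":-0.045,"ty":-0.04,"tz":0,"rx":0,"ry":0,"rz":0},{"gripper":0,"tx":-0.045,"ty":-0.04,"tz":0,"rx":0,"ry":0,"rz":0}]'
```

```text
t: 1.9
ee_pos: [426.4, 364.0, 405.0]
orientation: [-0.0, 3.141, 0.001]
ft_force: [-0.2, 0.5, -0.5]
width: 87.7
```

```bash
python3 -m handwheel '[{"gripper":0,"tx":0,"ty":-0.05,"tz":0,"rx":0,"ry":0,"rz":0},{"gripper":0,"tx":0,"ty":-0.05,"tz":0,"rx":0,"ry":0,"rz":0},{"gripper":0,"tx":0,"ty":-0.05,"tz":0,"rx":0,"ry":0,"rz":0},{"gripper":0,"tx":0,"ty":-0.05,"tz":0,"rx":0,"ry":0,"rz":0},{"gripper":0,"tx":0,"ty":-0.05,"tz":0,"rx":0,"ry":0,"rz":0},{"gripper":0,"tx":0,"ty":-0.05,"tz":0,"rx":0,"ry":0,"rz":0},{"gripper":0,"tx":0,"ty":-0.05,"tz":0,"rx":0,"ry":0,"rz":0},{"gripper":0,"tx":0,"ty":-0.05,"tz":0,"rx":0,"ry":0,"rz":0}]'; python3 -m handwheel '[{"gripper":0,"tx":0,"ty":-0.05,"tz":0,"rx":0,"ry":0,"rz":0},{"gripper":0,"tx":0,"ty":-0.05,"tz":0,"rx":0,"ry":0,"rz":0},{"gripper":0,"tx":0,"ty":-0.05,"tz":0,"rx":0,"ry":0,"rz":0},{"gripper":0,"tx":0,"ty":-0.05,"tz":0,"rx":0,"ry":0,"rz":0},{"gripper":0,"tx":0,"ty":-0.05,"tz":0,"rx":0,"ry":0,"rz":0},{"gripper":0,"tx":0,"ty":-0.05,"tz":0,"rx":0,"ry":0,"rz":0},{"gripper":0,"tx":0,"ty":0,"tz":0.03,"rx":0,"ry":0,"rz":0},{"gripper":0,"tx":0,"ty":0,"tz":0.03,"rx":0,"ry":0,"rz":0}]'
```

```text
t: 2.9
ee_pos: [424.9, -36.1, 405.0]
orientation: [-0.0, 3.141, -0.0]
ft_force: [1.4, -0.2, 0.8]
width: 87.7
t: 3.9
ee_pos: [424.9, -335.5, 344.2]
orientation: [0.002, 3.141, -0.001]
ft_force: [0.9, 0.4, -1.1]
width: 87.7
```

```bash
python3 -m handwheel '[{"gripper":0,"tx":0,"ty":0,"tz":0.035,"rx":0,"ry":0,"rz":0},{"gripper":0,"tx":0,"ty":0,"tz":0.035,"rx":0,"ry":0,"rz":0},{"gripper":0,"tx":0,"ty":0,"tz":0.02,"rx":0,"ry":0,"rz":0},{"gripper":0,"tx":0,"ty":0,"tz":0,"rx":0,"ry":0,"rz":0}]'
python3 - <<'E'
from workcell import viewer
import cv2
for n in("scene",):
    d=viewer.get_image(n);cv2.imwrite(f"pics/{n}1.png",cv2.resize(d["image"][230:430,80:270],None,fx=4,fy=3)[:,:,::-1])
E
```

```text
t: 4.4
ee_pos: [424.7, -334.2, 253.4]
orientation: [-0.0, -3.139, -0.003]
ft_force: [-0.4, 0.3, -0.0]
width: 88.0
```

View pics/scene1.png

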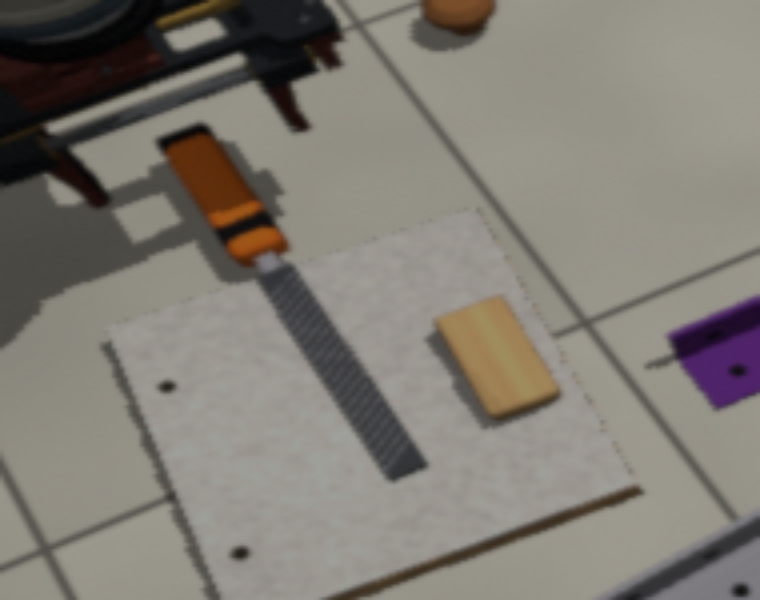

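Run:
```python
from h import *
s=load("scene0")
print(proj(s,[[425,-334.2-48,71.4],[425,-334.2+48,71.4],[425,-334.2-52,71.4],[435,-334.2-50,71.4]]))
```

```text
[[103.54142004 293.85618257]
 [152.9229683  269.31053325]
 [101.42262179 294.90935487]
 [104.43112164 298.58760199]]
```

The scene view shows the fingers straddling the handle, with tips near (106,298) and (155,273) as predicted. I'll go down and grip.

```bash
python3 -m handwheel '[{"gripper":0,"tx":0,"ty":0,"tz":0.03,"rx":0,"ry":0,"rz":0},{"gripper":0,"tx":0,"ty":0,"tz":0.02,"rx":0,"ry":0,"rz":0},{"gripper":0,"tx":0,"ty":0,"tz":0.014,"rx":0,"ry":0,"rz":0},{"gripper":0,"tx":0,"ty":0,"tz":0,"rx":0,"ry":0,"rz":0}]';python3 -m handwheel '[{"gripper":1,"tx":0,"ty":0,"tz":0,"rx":0,"ry":0,"rz":0},{"gripper":1,"tx":0,"ty":0,"tz":0,"rx":0,"ry":0,"rz":0},{"gripper":1,"tx":0,"ty":0,"tz":0,"rx":0,"ry":0,"rz":0},{"gripper":1,"tx":0,"ty":0,"tz":0,"rx":0,"ry":0,"rz":0},{"gripper":1,"tx":0,"ty":0,"tz":0,"rx":0,"ry":0,"rz":0},{"gripper":1,"tx":0,"ty":0,"tz":0,"rx":0,"ry":0,"rz":0}]'
```

```text
t: 4.95
ee_pos: [425.1, -334.6, 190.7]
orientation: [0.0, -3.141, -0.0]
ft_force: [-0.1, -0.2, 0.2]
width: 87.6
t: 5.7
ee_pos: [425.1, -334.5, 190.7]
orientation: [0.0, -3.142, -0.0]
ft_force: [-0.3, 0.1, 0.2]
width: 31.5
```

```bash
python3 -m handwheel '[{"gripper":1,"tx":0,"ty":0,"tz":0,"rx":0,"ry":0,"rz":0},{"gripper":1,"tx":0,"ty":0,"tz":0,"rx":0,"ry":0,"rz":0},{"gripper":1,"tx":0,"ty":0,"tz":0,"rx":0,"ry":0,"rz":0}]'; python3 -m handwheel '[{"gripper":1,"tx":0,"ty":0,"tz":-0.02,"rx":0,"ry":0,"rz":0},{"gripper":1,"tx":0,"ty":0,"tz":-0.03,"rx":0,"ry":0,"rz":0},{"gripper":1,"tx":0,"ty":0,"tz":-0.03,"rx":0,"ry":0,"rz":0},{"gripper":1,"tx":0,"ty":0,"tz":0,"rx":0,"ry":0,"rz":0},{"gripper":1,"tx":0,"ty":0,"tz":0,"rx":0,"ry":0,"rz":0}]'
python3 - <<'E'
from workcell import viewer,ctrl
import cv2,numpy as np
print(ctrl.get_obs())
for n in("scene","top"):
    d=viewer.get_image(n);cv2.imwrite(f"pics/{n}2.png",d["image"][:,:,::-1])
    np.savez(f"/tmp/{n}2.npz",**{k:v for k,v in d.items() if isinstance(v,(np.ndarray,int,float))})
E
```

```text
t: 6.08
ee_pos: [425.1, -334.6, 190.7]
orientation: [0.0, -3.142, -0.0]
ft_force: [-0.8, 0.1, 0.1]
width: 25.5
t: 6.7
ee_pos: [424.7, -334.3, 269.9]
orientation: [0.0, -3.141, -0.001]
ft_force: [0.6, 0.5, -1.2]
width: 26.0
{'t': 6.7, 'qpos': array([-6.88794437e-01,  4.98707593e-01,  1.89932981e+00, -4.39416484e-05,
        7.44610502e-01, -2.25956251e+00]), 'qvel': array([ 0.00011602,  0.01559562,  0.00644344, -0.00081539,  0.00308358,
       -0.00017885]), 'joint_torque': array([ 3.14053148e-03, -5.23860204e+01, -1.98953354e+01,  9.62602557e-03,
       -7.07900338e-02,  7.67754009e-04]), 'ee_pos': array([ 424.74082373, -334.28461322,  269.89213894]), 'orientation': array([ 6.40039923e-06, -3.14075890e+00, -1.01718905e-03]), 'ft_force': array([ 0.61867784,  0.48622075, -1.19662915]), 'moment': array([ 0.00199814,  0.18688702, -0.01133101]), 'width': 25.996246752773814}
```

View pics/scene2.png

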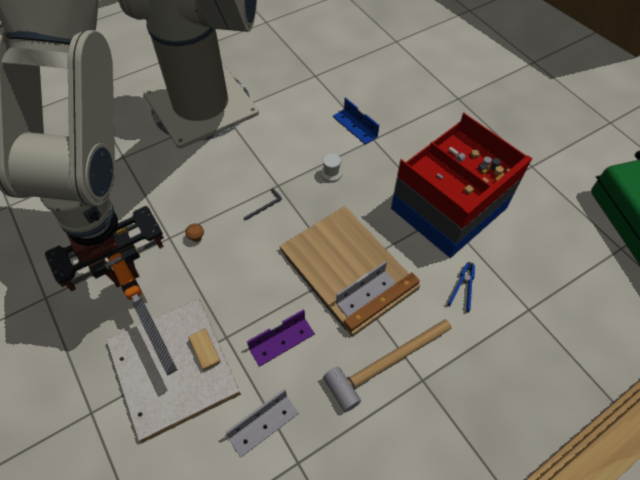

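View pics/top2.png

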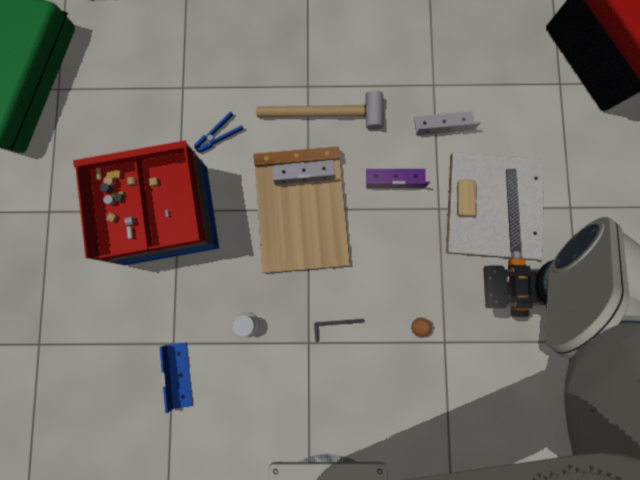

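Run:
```python
from h import *
for n in("top","scene"):
    d=load(n+"2");d0=load(n+"0");P=cloud(d)
    m=(P[...,0]>495)&(P[...,0]<660)&(abs(P[...,1]+335)<14)&(P[...,2]>60)&(P[...,2]<140)
    q=P[m];a=np.polyfit(q[:,0],q[:,2],1,);b=np.polyfit(q[:,0],q[:,1],1)
    print(n,len(q),"pitch",a[0],"z@heel490",np.polyval(a,490),"y@490",np.polyval(b,490),"yaw",b[0],"x",np.percentile(q[:,0],[0,1,99,100]))
```

```text
top 881 pitch -0.003125414157328578 z@heel490 104.77046609650235 y@490 -333.95356970377424 yaw -0.0056329328833632335 x [495.24068781 495.66649473 636.37966493 637.74661704]
scene 890 pitch -0.00399275372526778 z@heel490 106.04274694605881 y@490 -334.9177405109191 yaw -0.004123292842967512 x [495.08154912 496.93810338 638.6731995  639.63684611]
```

```bash
python3 -m handwheel '[{"gripper":1,"tx":0,"ty":0.03,"tz":-0.02,"rx":0,"ry":0,"rz":0},{"gripper":1,"tx":-0.004,"ty":0.05,"tz":0,"rx":0,"ry":0,"rz":0},{"gripper":1,"tx":-0.006,"ty":0.05,"tz":0,"rx":0,"ry":0,"rz":0},{"gripper":1,"tx":-0.006,"ty":0.05,"tz":0,"rx":0,"ry":0,"rz":0},{"gripper":1,"tx":-0.006,"ty":0.05,"tz":0,"rx":0,"ry":0,"rz":0},{"gripper":1,"tx":-0.006,"ty":0.05,"tz":0,"rx":0,"ry":0,"rz":0},{"gripper":1,"tx":0,"ty":0.05,"tz":0,"rx":0,"ry":0,"rz":0},{"gripper":1,"tx":0,"ty":0.03,"tz":0,"rx":0,"ry":0,"rz":-2.0}]'; python3 -m handwheel '[{"gripper":1,"tx":0,"ty":0,"tz":0,"rx":0,"ry":0,"rz":-2.4},{"gripper":1,"tx":0,"ty":0,"tz":0,"rx":0,"ry":0,"rz":0},{"gripper":1,"tx":0,"ty":0,"tz":0,"rx":0,"ry":0,"rz":0}]'
python3 - <<'E'
from workcell import viewer,ctrl
import cv2,numpy as np
o=ctrl.get_obs();print(o["ee_pos"],o["orientation"],o["ft_force"],o["moment"],o["qpos"])
for n in("scene","top"):
    d=viewer.get_image(n);cv2.imwrite(f"pics/{n}3.png",cv2.resize(d["image"][180:340,240:440] if n=="scene" else d["image"][130:340,230:400],None,fx=3.5,fy=3 if n=="scene" else 2.8)[:,:,::-1])
    np.savez(f"/tmp/{n}3.npz",**{k:v for k,v in d.items() if isinstance(v,(np.ndarray,int,float))})
E
```

```text
t: 7.8
ee_pos: [452.5, 27.4, 289.7]
orientation: [0.058, -3.139, -0.0]
ft_force: [0.2, -0.0, -2.1]
width: 25.6
t: 8.18
ee_pos: [452.9, 25.2, 290.1]
orientation: [0.119, -3.138, -0.0]
ft_force: [0.2, -0.0, -1.1]
width: 26.4
[452.91520913  25.18381768 290.13842124] [ 1.18567351e-01 -3.13817291e+00 -4.87551259e-06] [ 0.20707867 -0.0407879  -1.14863837] [ 0.01432878  0.16216699 -0.01065219] [ 2.93118401e-02  3.64084327e-01  2.07753890e+00 -1.06566954e-05
  7.01150084e-01 -1.61700499e+00]
```

View pics/scene3.png

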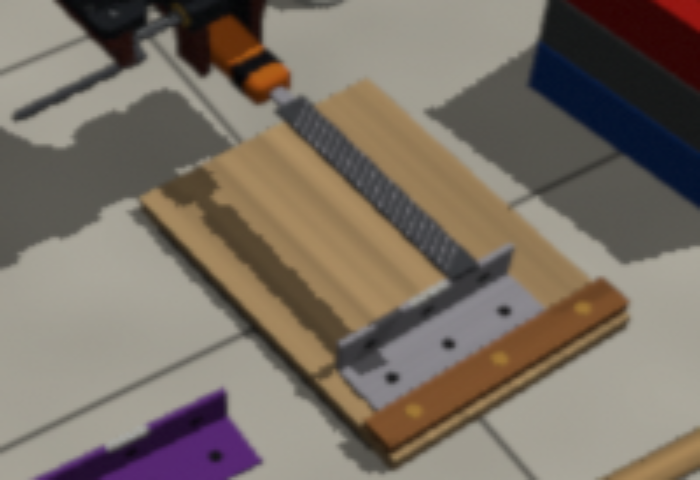

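View pics/top3.png

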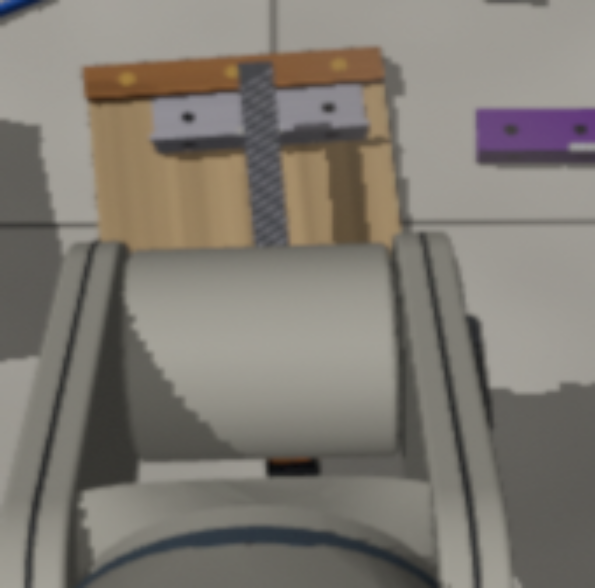

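Run:
```python
from h import *
for n in("top","scene"):
    d=load(n+"3");P=cloud(d)
    m=(P[...,0]>530)&(P[...,0]<690)&(abs(P[...,1]-36)<22)&(P[...,2]>100)&(P[...,2]<160)
    q=P[m];a=np.polyfit(q[:,0],q[:,2],1,);b=np.polyfit(q[:,0],q[:,1],1)
    print(n,len(q),"pitch",a[0],"z@520",np.polyval(a,520),"y@520",np.polyval(b,520),"y@640",np.polyval(b,640),"yaw",b[0],"x",np.percentile(q[:,0],[0,1,99,100]))
```

```text
top 671 pitch -0.002660870622055838 z@520 125.83292298571628 y@520 29.48961506114458 y@640 37.81552080605028 yaw 0.06938254787421418 x [546.87676274 548.36997794 663.95625512 665.72475772]
scene 717 pitch -0.007496795611058519 z@520 126.41251469605808 y@520 28.599748558686365 y@640 37.08132924943011 yaw 0.07067983908953124 x [530.42783575 531.51511258 666.35428973 667.04300894]
```

```bash
python3 -m handwheel '[{"gripper":1,"tx":0,"ty":0.002,"tz":0.022,"rx":0,"ry":0,"rz":0},{"gripper":1,"tx":0,"ty":0,"tz":0.022,"rx":0,"ry":0,"rz":0},{"gripper":1,"tx":0,"ty":0,"tz":0.012,"rx":0,"ry":0,"rz":0},{"gripper":1,"tx":0,"ty":0,"tz":0,"rx":0,"ry":0,"rz":0},{"gripper":1,"tx":0,"ty":0,"tz":0,"rx":0,"ry":0,"rz":0}]'
cat > o.py <<'E'
from workcell import ctrl
o=ctrl.get_obs();import numpy as np
print(o["t"],np.round(o["ee_pos"],2),np.round(o["ft_force"],2),np.round(o["moment"],3))
E
python3 o.py; for i in 1; do python3 -m handwheel '[{"gripper":1,"tx":0,"ty":0,"tz":0,"rx":0,"ry":0,"rz":0}]'; python3 o.py;done; python3 -m handwheel '[{"gripper":1,"tx":0,"ty":0,"tz":0.003,"rx":0,"ry":0,"rz":0}]'; python3 o.py
```

```text
t: 8.9
ee_pos: [453.2, 27.3, 235.1]
orientation: [-0.12, 3.139, -0.0]
ft_force: [0.6, -0.1, -1.5]
width: 25.7
8.9 [453.22  27.34 235.12] [ 0.55 -0.11 -1.47] [0.022 0.097 0.004]
t: 9.02
ee_pos: [453.2, 27.4, 235.3]
orientation: [-0.12, 3.138, 0.0]
ft_force: [0.4, -0.2, -0.7]
width: 26.2
9.025 [453.23  27.41 235.32] [ 0.39 -0.22 -0.73] [0.01  0.089 0.016]
t: 9.15
ee_pos: [453.2, 27.4, 232.2]
orientation: [-0.121, 3.138, -0.0]
ft_force: [0.6, -0.4, -1.1]
width: 25.4
9.15 [453.2   27.44 232.21] [ 0.61 -0.35 -1.14] [-0.002  0.125  0.04 ]
```

```bash
python3 -m handwheel '[{"gripper":1,"tx":0,"ty":0,"tz":0.0025,"rx":0,"ry":0,"rz":0}]'; python3 o.py;python3 -m handwheel '[{"gripper":1,"tx":0,"ty":0,"tz":0.0015,"rx":0,"ry":0,"rz":0}]'; python3 o.py; python3 -m handwheel '[{"gripper":1,"tx":0,"ty":0,"tz":0.001,"rx":0,"ry":0,"rz":0}]'; python3 o.py
```

```text
t: 9.28
ee_pos: [453.0, 27.5, 229.2]
orientation: [-0.121, 3.139, 0.0]
ft_force: [-1.0, 0.2, -1.9]
width: 25.8
9.275 [452.97  27.47 229.24] [-0.99  0.19 -1.92] [-0.005  0.085 -0.02 ]
t: 9.4
ee_pos: [452.9, 27.4, 227.5]
orientation: [0.121, -3.139, -0.0]
ft_force: [0.0, 0.4, -1.5]
width: 25.6
9.4 [452.89  27.44 227.52] [ 0.02  0.38 -1.54] [-0.024  0.114  0.002]
t: 9.52
ee_pos: [452.9, 27.4, 226.5]
orientation: [0.121, -3.139, 0.0]
ft_force: [-0.4, -0.6, -0.6]
width: 25.6
9.525 [452.88  27.44 226.52] [-0.37 -0.58 -0.64] [ 0.053  0.013 -0.034]
```

```bash
python3 -m handwheel '[{"gripper":1,"tx":0,"ty":0,"tz":0.001,"rx":0,"ry":0,"rz":0}]'; python3 o.py;python3 -m handwheel '[{"gripper":1,"tx":0,"ty":0,"tz":0.001,"rx":0,"ry":0,"rz":0}]'; python3 o.py
```

```text
t: 9.65
ee_pos: [452.9, 27.4, 225.7]
orientation: [-0.121, 3.139, -0.0]
ft_force: [-1.6, -0.9, 1.2]
width: 25.7
9.65 [452.9   27.43 225.65] [-1.64 -0.86  1.18] [ 0.065 -0.103  0.009]
t: 9.78
ee_pos: [452.9, 27.4, 224.7]
orientation: [-0.12, 3.139, -0.0]
ft_force: [-1.3, -1.0, 0.0]
width: 25.9
9.775 [452.95  27.41 224.73] [-1.34 -0.96  0.05] [-0.077 -0.084 -0.137]
```

```bash
python3 -m handwheel '[{"gripper":1,"tx":0,"ty":0,"tz":0.001,"rx":0,"ry":0,"rz":0}]'; python3 o.py;python3 -m handwheel '[{"gripper":1,"tx":0,"ty":0,"tz":0.001,"rx":0,"ry":0,"rz":0}]'; python3 o.py;python3 -m handwheel '[{"gripper":1,"tx":0,"ty":0,"tz":0,"rx":0,"ry":0,"rz":0}]'; python3 o.py
```

```text
t: 9.9
ee_pos: [453.0, 27.4, 223.7]
orientation: [-0.12, 3.139, 0.0]
ft_force: [-2.4, -1.4, 1.7]
width: 25.8
9.9 [452.96  27.4  223.71] [-2.39 -1.37  1.72] [-0.201 -0.205 -0.136]
t: 10.02
ee_pos: [453.0, 27.4, 222.7]
orientation: [-0.12, 3.139, 0.0]
ft_force: [-1.4, -0.5, 0.9]
width: 26.1
10.025 [452.97  27.41 222.69] [-1.39 -0.54  0.89] [-0.062 -0.114 -0.14 ]
t: 10.15
ee_pos: [453.0, 27.4, 222.7]
orientation: [-0.12, 3.139, 0.0]
ft_force: [-1.1, -0.7, 1.4]
width: 25.6
10.15 [452.99  27.39 222.65] [-1.11 -0.69  1.43] [-0.138 -0.156 -0.127]
```

```bash
for i in 1; do python3 -m handwheel '[{"gripper":1,"tx":0,"ty":0,"tz":0.0015,"rx":0,"ry":0,"rz":0}]' >/dev/null; python3 o.py;python3 -m handwheel '[{"gripper":1,"tx":0,"ty":0,"tz":0,"rx":0,"ry":0,"rz":0}]' >/dev/null; python3 o.py; done; python3 -m handwheel '[{"gripper":1,"tx":0,"ty":0,"tz":0.0015,"rx":0,"ry":0,"rz":0}]' >/dev/null; python3 o.py;python3 -m handwheel '[{"gripper":1,"tx":0,"ty":0,"tz":0,"rx":0,"ry":0,"rz":0}]' >/dev/null; python3 o.py
python3 - <<'E'
from workcell import viewer
from h import *
d=viewer.get_image("scene");P=cloud(d)
m=(P[...,0]>525)&(P[...,0]<690)&(abs(P[...,1]-38)<22)&(P[...,2]>50)&(P[...,2]<80)&(d["image"].max(-1)<140)
m&=abs(P[...,1]-(29.5+2+.07*(P[...,0]-520)))<9
q=P[m];a=np.polyfit(q[:,0],q[:,2],1);print(len(q),a[0],np.polyval(a,[520,640]))
cv2.imwrite("pics/s4.png",cv2.resize(d["image"][180:340,240:440],None,fx=3.5,fy=3)[:,:,::-1])
E
```

```text
10.275 [453.01  27.43 221.21] [-1.17 -1.06  0.97] [-0.104 -0.195 -0.17 ]
10.4 [452.99  27.44 221.12] [-0.99 -1.06  1.11] [-0.156 -0.159 -0.141]
10.525 [453.01  27.43 219.7 ] [-0.41 -1.68  1.02] [-0.203 -0.196 -0.119]
10.65 [453.03  27.45 219.62] [-0.54 -1.71  0.5 ] [-0.101 -0.252 -0.139]
630 0.03655855765286557 [58.16376068 62.5507876 ]
```

View pics/s4.png

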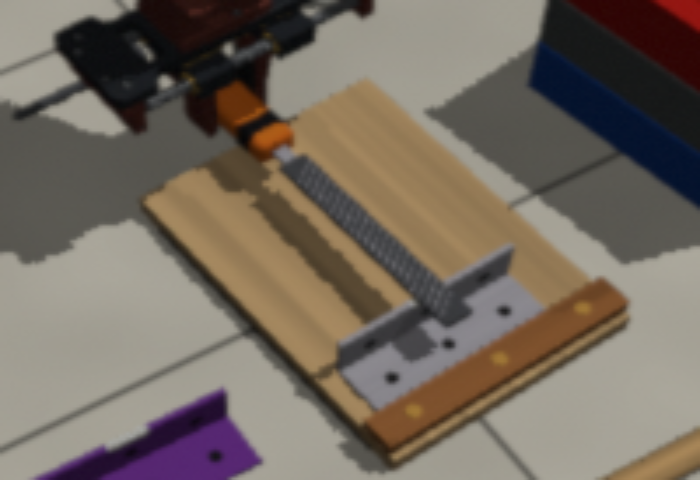

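The bracket is still seated and the blade is over the spot. The pressure, though, levels off at about 2.4 N while the file pitches up by 0.037 rad, so the handle is turning in the pads. At half grip force the lever from mid-handle is too long. I'll lift, check the pitch in the hand, and plan a regrasp closer to the heel with better torque support.

```bash
python3 -m handwheel '[{"gripper":1,"tx":0,"ty":0,"tz":-0.02,"rx":0,"ry":0,"rz":0},{"gripper":1,"tx":0,"ty":0,"tz":-0.03,"rx":0,"ry":0,"rz":0},{"gripper":1,"tx":0,"ty":0,"tz":-0.02,"rx":0,"ry":0,"rz":0},{"gripper":1,"tx":0,"ty":0,"tz":0,"rx":0,"ry":0,"rz":0},{"gripper":1,"tx":0,"ty":0,"tz":0,"rx":0,"ry":0,"rz":0}]'; python3 o.py
python3 - <<'E'
from workcell import viewer,ctrl
from h import *
for n in("scene","top"):
    d=viewer.get_image(n);P=cloud(d)
    m=(P[...,0]>530)&(P[...,0]<690)&(abs(P[...,1]-38)<22)&(P[...,2]>100)&(P[...,2]<160)
    q=P[m];a=np.polyfit(q[:,0],q[:,2],1);b=np.polyfit(q[:,0],q[:,1],1)
    print(n,len(q),"pitch",a[0],"z",np.polyval(a,[520,640]),"y640",np.polyval(b,640),b[0],"tipx",np.percentile(q[:,0],[99,100]))
# kinematic fit
from scipy.optimize import least_squares
o=ctrl.get_obs()
D=[(.423818,1.630655,1.088604,155.018,605.194,403.929),(.4987076,1.8993298,.7446105,424.741,-334.285,269.892),(.36408433,2.0775389,.701150,452.915,25.184,290.138),(o["qpos"][1],o["qpos"][2],o["qpos"][4],*o["ee_pos"])]
def f(p):
    a2,a3,c,z0,a1=p;r=[]
    for q2,q3,q5,x,y,z in D:
        r+= [a1+a2*np.sin(q2)+a3*np.sin(q2+q3+c)-np.hypot(x,y), z0+a2*np.cos(q2)+a3*np.cos(q2+q3+c)-z]
    return r
best=min((least_squares(f,[450,450,c0,100,0]) for c0 in(-1.57,0,-1)),key=lambda s:s.cost)
print(best.x,best.cost,best.fun)
E
```

```text
t: 11.32
ee_pos: [452.5, 27.5, 289.0]
orientation: [0.121, -3.138, 0.0]
ft_force: [-0.4, 0.4, -1.6]
width: 26.0
11.325 [452.55  27.46 288.99] [-0.37  0.37 -1.56] [ 0.033  0.086 -0.016]
scene 704 pitch 0.0282161722452775 z [127.14552182 130.53146249] y640 40.26294404345557 0.07446238955158553 tipx [665.92596961 667.06574382]
top 684 pitch 0.02802696417386982 z [126.65499886 130.01823456] y640 41.12771746014423 0.07468561411926097 tipx [663.67711163 664.9215112 ]
[ 5.63423262e+02  4.90965392e+02  1.58298342e-01  1.84335400e+02
 -1.92419755e-01] 0.002822960370997021 [ 0.00099946  0.00156208 -0.0065291  -0.01159764 -0.04919287  0.00551709
  0.05472251  0.00451847]
```

```bash
python3 -m handwheel '[{"gripper":1,"tx":0,"ty":-0.03,"tz":0,"rx":0,"ry":0,"rz":4.4},{"gripper":1,"tx":0.005,"ty":-0.05,"tz":0,"rx":0,"ry":0,"rz":0},{"gripper":1,"tx":0.005,"ty":-0.055,"tz":0,"rx":0,"ry":0,"rz":0},{"gripper":1,"tx":0.005,"ty":-0.055,"tz":0,"rx":0,"ry":0,"rz":0},{"gripper":1,"tx":0.005,"ty":-0.055,"tz":0,"rx":0,"ry":0,"rz":0},{"gripper":1,"tx":0.005,"ty":-0.055,"tz":0,"rx":0,"ry":0,"rz":0},{"gripper":1,"tx":0,"ty":-0.035,"tz":0,"rx":0,"ry":0,"rz":0},{"gripper":1,"tx":0,"ty":-0.025,"tz":0.03,"rx":0,"ry":1.7,"rz":0}]'; python3 -m handwheel '[{"gripper":1,"tx":0,"ty":0,"tz":0.02,"rx":0,"ry":0,"rz":0},{"gripper":1,"tx":0,"ty":0,"tz":0,"rx":0,"ry":0,"rz":0},{"gripper":1,"tx":0,"ty":0,"tz":0,"rx":0,"ry":0,"rz":0}]'; python3 o.py
python3 - <<'E'
from workcell import viewer,ctrl
from h import *
for n in("scene",):
    d=viewer.get_image(n);P=cloud(d)
    m=(P[...,0]>500)&(P[...,0]<690)&(abs(P[...,1]+333)<14)&(P[...,2]>50)&(P[...,2]<110)
    q=P[m];a=np.polyfit(q[:,0],q[:,2],1);b=np.polyfit(q[:,0],q[:,1],1)
    print(n,len(q),"pitch",a[0],"z",np.polyval(a,[490,640]),"y640",np.polyval(b,[490,640]),b[0],"tipx",np.percentile(q[:,0],[99,100]))
    cv2.imwrite("pics/s5.png",d["image"][220:,:320,::-1])
E
```

```text
t: 12.42
ee_pos: [430.5, -334.9, 260.0]
orientation: [-0.003, -3.114, 0.003]
ft_force: [0.1, -0.6, -1.1]
width: 25.6
t: 12.8
ee_pos: [429.7, -332.3, 239.6]
orientation: [0.001, -3.111, -0.001]
ft_force: [-0.1, 0.8, -0.7]
width: 25.6
12.8 [ 429.71 -332.28  239.61] [-0.08  0.76 -0.72] [ 0.038  0.055 -0.011]
scene 824 pitch -0.0005842933912741831 z [76.04227159 75.95462758] y640 [-332.79931637 -332.71006554] 0.0005950055132665258 tipx [639.11713449 640.5721166 ]
```

View pics/s5.png

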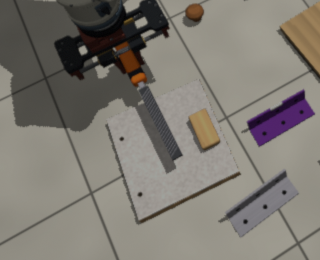

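```bash
python3 -m handwheel '[{"gripper":1,"tx":0,"ty":0,"tz":0.02,"rx":0,"ry":0,"rz":0},{"gripper":1,"tx":0,"ty":0,"tz":0.018,"rx":0,"ry":0,"rz":0},{"gripper":1,"tx":0,"ty":0,"tz":0.007,"rx":0,"ry":0,"rz":0},{"gripper":1,"tx":0,"ty":0,"tz":0.002,"rx":0,"ry":0,"rz":0},{"gripper":1,"tx":0,"ty":0,"tz":0.001,"rx":0,"ry":0,"rz":0}]'; python3 o.py;  python3 -m handwheel '[{"gripper":1,"tx":0,"ty":0,"tz":0.001,"rx":0,"ry":0,"rz":0}]'; python3 o.py
```

```text
t: 13.48
ee_pos: [428.4, -332.6, 191.9]
orientation: [0.0, -3.112, 0.0]
ft_force: [-0.7, 0.2, -1.7]
width: 25.9
13.475 [ 428.38 -332.58  191.94] [-0.74  0.19 -1.68] [0.043 0.177 0.042]
t: 13.6
ee_pos: [428.4, -332.6, 191.1]
orientation: [0.0, -3.113, 0.001]
ft_force: [-0.4, 0.2, -0.2]
width: 26.1
13.6 [ 428.36 -332.62  191.09] [-0.39  0.24 -0.17] [ 0.034  0.098 -0.014]
```

```bash
python3 -m handwheel '[{"gripper":1,"tx":0,"ty":0,"tz":0.0005,"rx":0,"ry":0,"rz":0},{"gripper":0.5,"tx":0,"ty":0,"tz":0,"rx":0,"ry":0,"rz":0},{"gripper":0,"tx":0,"ty":0,"tz":0,"rx":0,"ry":0,"rz":0},{"gripper":0,"tx":0,"ty":0,"tz":0,"rx":0,"ry":0,"rz":0},{"gripper":0,"tx":0,"ty":0,"tz":-0.04,"rx":0,"ry":0,"rz":0},{"gripper":0,"tx":0,"ty":0,"tz":-0.05,"rx":0,"ry":0,"rz":0},{"gripper":0,"tx":-0.04,"ty":0,"tz":-0.02,"rx":0,"ry":0,"rz":0},{"gripper":0,"tx":-0.06,"ty":0,"tz":0,"rx":0,"ry":0,"rz":0}]';python3 -m handwheel '[{"gripper":0,"tx":-0.06,"ty":0,"tz":0,"rx":0,"ry":0,"rz":0},{"gripper":0,"tx":-0.055,"ty":0,"tz":0,"rx":0,"ry":0,"rz":0},{"gripper":0,"tx":0,"ty":0,"tz":0,"rx":0,"ry":8.66,"rz":0},{"gripper":0,"tx":0,"ty":0,"tz":0,"rx":0,"ry":8.66,"rz":0},{"gripper":0,"tx":0,"ty":0,"tz":0,"rx":0,"ry":8.66,"rz":0},{"gripper":0,"tx":0,"ty":0,"tz":0,"rx":0,"ry":8.66,"rz":0},{"gripper":0,"tx":0,"ty":0,"tz":0,"rx":0,"ry":8.66,"rz":0},{"gripper":0,"tx":0,"ty":0,"tz":0,"rx":0,"ry":0,"rz":0}]'
cat > g.py <<'E'
from h import *
from workcell import ctrl
import sys
o=ctrl.get_obs();M=R.from_rotvec(o["orientation"]).as_matrix()
print(o["t"],"tcp",np.round(o["ee_pos"],1),"z",np.round(M[:,2],3),"y",np.round(M[:,1],3),"x",np.round(M[:,0],3),"grasp",np.round(o["ee_pos"]+163*M[:,2],1),"q",np.round(o["qpos"],2))
if len(sys.argv)>3:
    g=np.array(list(map(float,sys.argv[1:4])));print("tool shift mm to grasp target",np.round(M.T@(g-(o["ee_pos"]+163*M[:,2])),1))
E
python3 g.py 460 -332.6 26.5
python3 - <<'E'
from workcell import viewer,ctrl
from h import *
for n in("scene","top"):
    d=viewer.get_image(n);P=cloud(d)
    m=(P[...,0]>495)&(P[...,0]<690)&(abs(P[...,1]+333)<14)&(P[...,2]>24)&(P[...,2]<36)&(d["image"].max(-1)<110)
    q=P[m]
    if len(q)>30:
        a=np.polyfit(q[:,0],q[:,2],1);b=np.polyfit(q[:,0],q[:,1],1)
        print(n,len(q),"pitch",a[0],"y",np.polyval(b,[490,640]),b[0],"tipx",np.percentile(q[:,0],[1,99,100]))
    cv2.imwrite(f"pics/{n}6.png",d["image"][:,:,::-1])
E
```

```text
t: 14.6
ee_pos: [532.2, -333.1, 300.0]
orientation: [-0.003, -3.115, 0.003]
ft_force: [0.2, -0.7, 0.0]
width: 87.4
t: 15.6
ee_pos: [646.6, -332.2, 292.4]
orientation: [0.001, -2.356, -0.001]
ft_force: [-0.1, 0.2, -0.4]
width: 88.0
15.6 tcp [ 646.6 -332.2  292.4] z [-0.707  0.    -0.707] y [-0.001  1.     0.001] x [-0.707 -0.001  0.707] grasp [ 531.3 -332.2  177.2] q [-0.44  0.85  1.23 -0.31  1.79 -1.96]
tool shift mm to grasp target [-56.2  -0.5 157. ]
```

View pics/scene6.png

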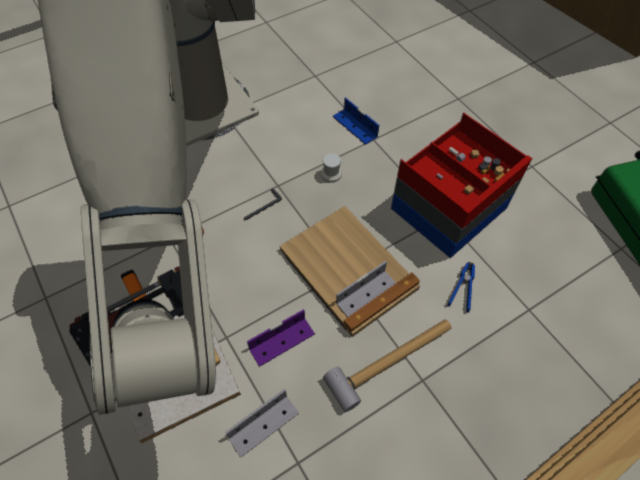

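View pics/top6.png

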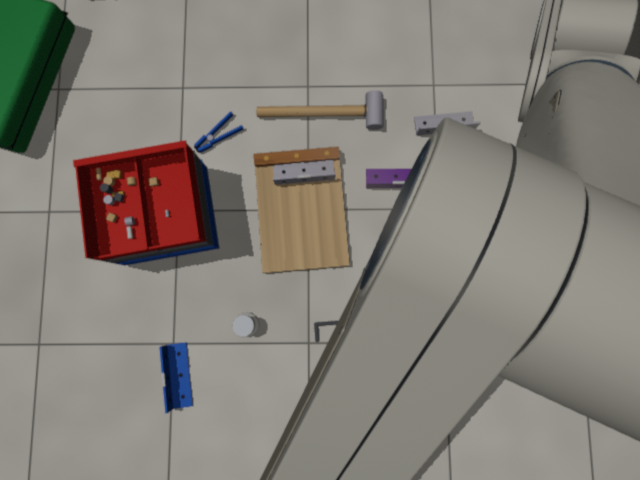

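```bash
python3 -m handwheel '[{"gripper":0,"tx":-0.03,"ty":0,"tz":0,"rx":0,"ry":0,"rz":0},{"gripper":0,"tx":-0.0255,"ty":-0.0005,"tz":0,"rx":0,"ry":0,"rz":0},{"gripper":0,"tx":0,"ty":0,"tz":0.04,"rx":0,"ry":0,"rz":0},{"gripper":0,"tx":0,"ty":0,"tz":0.04,"rx":0,"ry":0,"rz":0},{"gripper":0,"tx":0,"ty":0,"tz":0.02,"rx":0,"ry":0,"rz":0},{"gripper":0,"tx":0,"ty":0,"tz":0,"rx":0,"ry":0,"rz":0}]'; python3 g.py 459 -332.6 26.5
python3 - <<'E'
from workcell import viewer,ctrl
from h import *
d=viewer.get_image("scene")
cv2.imwrite(f"pics/scene7.png",cv2.resize(d["image"][220:460,50:290],None,fx=3,fy=2.5)[:,:,::-1])
E
```

```text
t: 16.45
ee_pos: [613.7, -333.1, 183.2]
orientation: [-0.001, -2.356, -0.002]
ft_force: [-0.2, -0.3, -0.2]
width: 87.6
16.45 tcp [ 613.7 -333.1  183.2] z [-0.707  0.002 -0.707] y [0.001 1.    0.001] x [-0.707 -0.     0.707] grasp [ 498.4 -332.8   68. ] q [-0.46  0.94  1.32 -0.32  1.61 -1.92]
tool shift mm to grasp target [-1.4  0.1 57.2]
```

View pics/scene7.png

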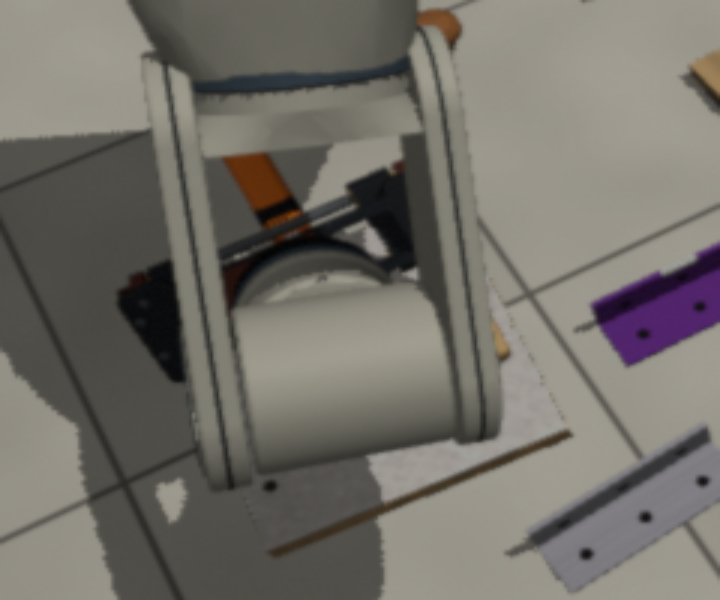

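```bash
python3 -m handwheel '[{"gripper":0,"tx":-0.0014,"ty":0,"tz":0.025,"rx":0,"ry":0,"rz":0},{"gripper":0,"tx":0,"ty":0,"tz":0.018,"rx":0,"ry":0,"rz":0}]'; python3 -m handwheel '[{"gripper":0,"tx":0,"ty":0,"tz":0.008,"rx":0,"ry":0,"rz":0},{"gripper":0,"tx":0,"ty":0,"tz":0.005,"rx":0,"ry":0,"rz":0},{"gripper":0,"tx":0,"ty":0,"tz":0,"rx":0,"ry":0,"rz":0}]';python3 g.py 459 -332.6 26.5
```

```text
t: 16.75
ee_pos: [585.9, -333.1, 153.0]
orientation: [-0.0, -2.359, 0.001]
ft_force: [-0.3, 0.4, -0.6]
width: 87.5
t: 17.12
ee_pos: [576.4, -333.0, 143.4]
orientation: [-0.0, -2.357, 0.0]
ft_force: [-0.2, -0.7, -0.3]
width: 88.1
17.125 tcp [ 576.4 -333.   143.4] z [-0.707 -0.    -0.707] y [-0.  1. -0.] x [-0.707  0.     0.707] grasp [ 461.2 -333.1   28.1] q [-0.48  0.96  1.41 -0.33  1.5  -1.9 ]
tool shift mm to grasp target [0.5 0.5 2.7]
```

```bash
python3 -m handwheel '[{"gripper":0,"tx":0,"ty":0,"tz":0.002,"rx":0,"ry":0,"rz":0},{"gripper":1,"tx":0,"ty":0,"tz":0,"rx":0,"ry":0,"rz":0},{"gripper":1,"tx":0,"ty":0,"tz":0,"rx":0,"ry":0,"rz":0},{"gripper":1,"tx":0,"ty":0,"tz":0,"rx":0,"ry":0,"rz":0},{"gripper":1,"tx":0,"ty":0,"tz":0,"rx":0,"ry":0,"rz":0},{"gripper":1,"tx":0,"ty":0,"tz":0,"rx":0,"ry":0,"rz":0},{"gripper":1,"tx":0,"ty":0,"tz":0,"rx":0,"ry":0,"rz":0}]'; python3 -m handwheel '[{"gripper":1,"tx":0,"ty":0,"tz":0,"rx":0,"ry":0,"rz":0},{"gripper":1,"tx":0,"ty":0,"tz":0,"rx":0,"ry":0,"rz":0},{"gripper":1,"tx":0,"ty":0,"tz":0,"rx":0,"ry":0,"rz":0},{"gripper":1,"tx":0,"ty":0,"tz":0,"rx":0,"ry":0,"rz":0}]'; python3 g.py 459 -332.6 26.5; python3 o.py
```

```text
t: 18.0
ee_pos: [574.9, -333.0, 141.8]
orientation: [-0.0, -2.356, 0.0]
ft_force: [0.6, 0.8, 0.5]
width: 31.6
t: 18.5
ee_pos: [574.8, -333.0, 141.8]
orientation: [0.0, -2.356, -0.0]
ft_force: [-0.2, 0.9, -0.5]
width: 26.0
18.5 tcp [ 574.8 -333.   141.8] z [-0.707  0.    -0.707] y [-0.  1.  0.] x [-0.707 -0.     0.707] grasp [ 459.6 -333.    26.6] q [-0.48  0.96  1.41 -0.33  1.5  -1.9 ]
tool shift mm to grasp target [0.4 0.4 0.4]
18.5 [ 574.84 -332.95  141.81] [-0.17  0.85 -0.46] [ 0.046 -0.304 -0.051]
```

```bash
python3 -m handwheel '[{"gripper":1,"tx":0.01,"ty":0,"tz":-0.01,"rx":0,"ry":0,"rz":0},{"gripper":1,"tx":0.02,"ty":0,"tz":-0.02,"rx":0,"ry":0,"rz":0},{"gripper":1,"tx":0.02,"ty":0,"tz":-0.02,"rx":0,"ry":0,"rz":0},{"gripper":1,"tx":0.006,"ty":0.03,"tz":-0.022,"rx":0,"ry":0,"rz":0},{"gripper":1,"tx":-0.007,"ty":0.05,"tz":-0.007,"rx":0,"ry":0,"rz":0},{"gripper":1,"tx":-0.007,"ty":0.05,"tz":-0.007,"rx":0,"ry":0,"rz":0},{"gripper":1,"tx":0,"ty":0.055,"tz":0,"rx":0,"ry":0,"rz":0},{"gripper":1,"tx":0,"ty":0.055,"tz":0,"rx":0,"ry":0,"rz":0}]';python3 -m handwheel '[{"gripper":1,"tx":0,"ty":0.055,"tz":0,"rx":0,"ry":0,"rz":0},{"gripper":1,"tx":0,"ty":0.045,"tz":0,"rx":0,"ry":0,"rz":0},{"gripper":1,"tx":0,"ty":0.03,"tz":0,"rx":3.11,"ry":0,"rz":-3.11},{"gripper":1,"tx":0,"ty":0,"tz":0,"rx":0,"ry":0,"rz":0},{"gripper":1,"tx":0,"ty":0,"tz":0,"rx":0,"ry":0,"rz":0}]'; python3 g.py 489.5 29.4 100; python3 o.py;  python3 - <<'E'
from workcell import viewer,ctrl
from h import *
d=viewer.get_image("scene");np.savez("/tmp/s8.npz",**{k:v for k,v in d.items() if isinstance(v,(np.ndarray,int,float))})
cv2.imwrite(f"pics/scene8.png",d["image"][:,:,::-1])
d=viewer.get_image("top");np.savez("/tmp/t8.npz",**{k:v for k,v in d.items() if isinstance(v,(np.ndarray,int,float))})
cv2.imwrite(f"pics/top8.png",d["image"][:,:,::-1])
E
```

```text
t: 19.5
ee_pos: [606.0, -91.4, 233.3]
orientation: [-0.0, -2.357, 0.0]
ft_force: [0.8, 0.5, -1.1]
width: 25.8
t: 20.12
ee_pos: [606.1, 36.5, 232.8]
orientation: [0.09, -2.355, 0.038]
ft_force: [0.1, -0.1, 0.4]
width: 25.5
20.125 tcp [606.1  36.5 232.8] z [-0.705 -0.054 -0.708] y [-0.076  0.997 -0.   ] x [-0.705 -0.054  0.707] grasp [491.2  27.7 117.5] q [ 0.05  0.78  1.54 -0.02  1.6  -1.59]
tool shift mm to grasp target [-11.3   1.8  13.5]
20.125 [606.05  36.51 232.85] [ 0.07 -0.08  0.44] [ 0.    -0.37  -0.003]
```

View pics/scene8.png

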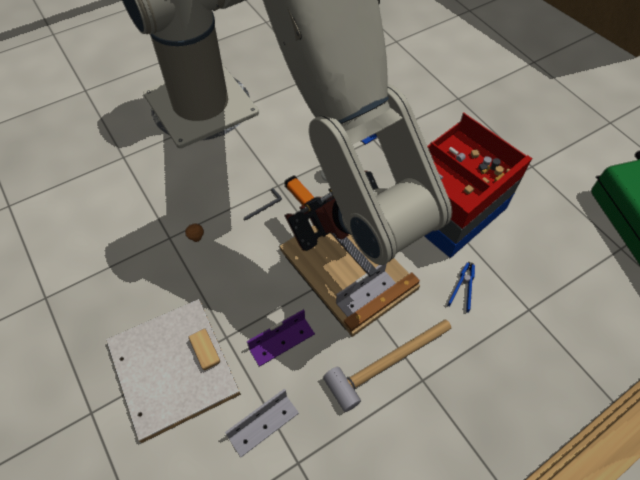

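View pics/top8.png

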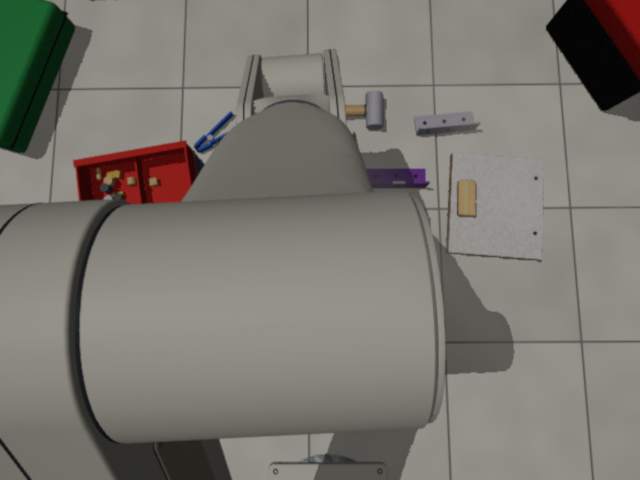

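Run:
```python
from h import *
t=load("top0")
for uv in [(187,146),(204,246),(216,246)]: print(np.round(ray(t,uv,165),0))
d=load("s8");P=cloud(d)
m=(P[...,0]>560)&(P[...,0]<690)&(abs(P[...,1]-38)<16)&(P[...,2]>95)&(P[...,2]<135)
q=P[m];a=np.polyfit(q[:,0],q[:,2],1);b=np.polyfit(q[:,0],q[:,1],1)
print(len(q),"pitch",a[0],"z",np.polyval(a,[520,640]),"y",np.polyval(b,[520,640]),b[0],"x",np.percentile(q[:,0],[0,1,99,100]))
print(np.argwhere(m).min(0),np.argwhere(m).max(0))
cv2.imwrite("pics/s8c.png",cv2.resize(d["image"][200:310,310:420],None,fx=6,fy=5)[:,:,::-1])
```

```text
[664. 234. 165.]
[493. 201. 165.]
[492. 181. 165.]
509 pitch 0.0036362552367450707 z [117.24195185 117.67830248] y [25.87784427 37.72088791] 0.09869203036750233 x [560.32391391 562.83143197 669.43433074 669.97847473]
[233 332] [276 377]
```

View pics/s8c.png

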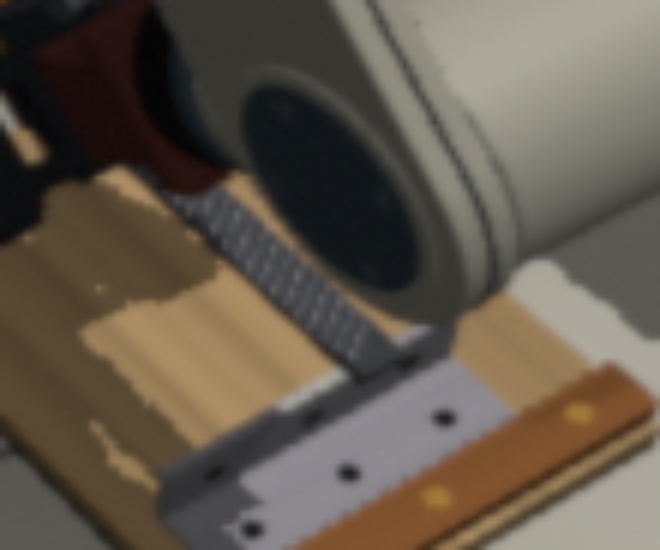

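```bash
python3 -m handwheel '[{"gripper":1,"tx":-0.0125,"ty":0.0015,"tz":0.0125,"rx":0,"ry":0,"rz":0},{"gripper":1,"tx":-0.0125,"ty":0,"tz":0.0125,"rx":0,"ry":0,"rz":0},{"gripper":1,"tx":-0.0104,"ty":0,"tz":0.0104,"rx":0,"ry":0,"rz":0},{"gripper":1,"tx":0,"ty":0,"tz":0,"rx":0,"ry":0,"rz":0},{"gripper":1,"tx":0,"ty":0,"tz":0,"rx":0,"ry":0,"rz":0}]'; python3 g.py 489 29 62.6
for i in 1 2 3 4; do python3 -m handwheel '[{"gripper":1,"tx":0,"ty":0,"tz":0,"rx":0,"ry":0,"rz":0}]' >/dev/null; python3 o.py; done
```

```text
t: 20.85
ee_pos: [605.9, 38.5, 182.2]
orientation: [0.09, -2.354, 0.037]
ft_force: [-0.4, 0.2, -1.6]
width: 25.8
20.85 tcp [605.9  38.5 182.2] z [-0.705 -0.054 -0.707] y [-0.077  0.997 -0.   ] x [-0.705 -0.054  0.707] grasp [491.   29.7  67. ] q [ 0.05  0.86  1.54 -0.02  1.53 -1.59]
tool shift mm to grasp target [-1.7 -0.5  4.5]
20.975 [606.1   38.59 182.81] [ 0.2   0.52 -1.56] [ 0.059 -0.383  0.078]
21.1 [606.05  38.58 182.83] [ 0.38  0.05 -1.27] [ 0.054 -0.369 -0.018]
21.225 [605.94  38.57 182.63] [-0.22 -0.36 -1.47] [ 0.035 -0.374  0.015]
21.35 [605.89  38.52 182.46] [-0.68 -0.11 -2.03] [ 0.008 -0.347 -0.009]
```

```bash
python3 -m handwheel '[{"gripper":1,"tx":-0.002,"ty":0,"tz":0.002,"rx":0,"ry":0,"rz":0}]' >/dev/null; python3 o.py
python3 -m handwheel '[{"gripper":1,"tx":-0.001,"ty":0,"tz":0.001,"rx":0,"ry":0,"rz":0}]' >/dev/null; python3 o.py
python3 -m handwheel '[{"gripper":1,"tx":-0.0007,"ty":0,"tz":0.0007,"rx":0,"ry":0,"rz":0}]' >/dev/null; python3 o.py
python3 -m handwheel '[{"gripper":1,"tx":-0.0007,"ty":0,"tz":0.0007,"rx":0,"ry":0,"rz":0}]' >/dev/null; python3 o.py
```

```text
21.475 [605.94  38.54 179.58] [ 1.08  0.05 -1.52] [ 0.027 -0.403 -0.001]
21.6 [605.76  38.52 177.77] [ 0.36  0.05 -1.01] [ 0.08  -0.389  0.008]
21.725 [605.79  38.5  177.08] [-2.35  0.07  2.66] [ 0.053 -0.297  0.005]
21.85 [605.76  38.53 176.2 ] [-1.75  0.04  2.11] [ 0.036 -0.257  0.036]
```

```bash
python3 -m handwheel '[{"gripper":1,"tx":-0.0007,"ty":0,"tz":0.0007,"rx":0,"ry":0,"rz":0}]' >/dev/null; python3 o.py
python3 -m handwheel '[{"gripper":1,"tx":-0.0007,"ty":0,"tz":0.0007,"rx":0,"ry":0,"rz":0}]' >/dev/null; python3 o.py
```

```text
21.975 [605.72  38.52 175.13] [-2.5  -0.54  2.16] [ 0.028 -0.269 -0.006]
22.1 [605.73  38.52 174.08] [-1.81  0.71  2.24] [ 0.011 -0.237 -0.102]
```

```bash
python3 -m handwheel '[{"gripper":1,"tx":-0.0035,"ty":0,"tz":-0.0035,"rx":0,"ry":0,"rz":0}]' >/dev/null; python3 o.py
python3 -m handwheel '[{"gripper":1,"tx":-0.0035,"ty":0,"tz":-0.0035,"rx":0,"ry":0,"rz":0}]' >/dev/null; python3 o.py
python3 -m handwheel '[{"gripper":1,"tx":-0.007,"ty":0,"tz":-0.0072,"rx":0,"ry":0,"rz":0}]' >/dev/null; python3 o.py
```

```text
22.225 [610.65  38.87 174.01] [-1.91 -1.01  1.39] [ 0.031 -0.227 -0.041]
22.35 [616.14  39.3  174.09] [-2.47 -0.75  3.02] [ 0.066 -0.2   -0.018]
22.475 [626.18  40.08 174.29] [-2.41  0.46  2.28] [ 0.027 -0.108 -0.007]
```

```bash
python3 -m handwheel '[{"gripper":1,"tx":-0.007,"ty":0,"tz":-0.0072,"rx":0,"ry":0,"rz":0}]' >/dev/null; python3 o.py
python3 -m handwheel '[{"gripper":1,"tx":-0.007,"ty":0,"tz":-0.0072,"rx":0,"ry":0,"rz":0}]' >/dev/null; python3 o.py
python3 -m handwheel '[{"gripper":1,"tx":-0.007,"ty":0,"tz":-0.0072,"rx":0,"ry":0,"rz":0}]' >/dev/null; python3 o.py
```

```text
22.6 [636.55  40.88 174.51] [-3.14  0.06  3.63] [ 0.068 -0.053  0.027]
22.725 [646.53  41.65 174.59] [-3.79 -0.71  3.31] [0.041 0.006 0.002]
22.85 [656.47  42.39 174.72] [-3.84 -0.8   4.1 ] [-0.051  0.134  0.026]
```

```bash
python3 -m handwheel '[{"gripper":1,"tx":-0.007,"ty":0,"tz":-0.0072,"rx":0,"ry":0,"rz":0}]' >/dev/null; python3 o.py
python3 -m handwheel '[{"gripper":1,"tx":-0.007,"ty":0,"tz":-0.0072,"rx":0,"ry":0,"rz":0}]' >/dev/null; python3 o.py
python3 -m handwheel '[{"gripper":1,"tx":-0.007,"ty":0,"tz":-0.0072,"rx":0,"ry":0,"rz":0}]' >/dev/null; python3 o.py
python3 -m handwheel '[{"gripper":1,"tx":-0.0022,"ty":0,"tz":-0.0022,"rx":0,"ry":0,"rz":0},{"gripper":1,"tx":0.007,"ty":0,"tz":-0.007,"rx":0,"ry":0,"rz":0},{"gripper":1,"tx":0.015,"ty":0,"tz":-0.015,"rx":0,"ry":0,"rz":0},{"gripper":1,"tx":0,"ty":0,"tz":0,"rx":0,"ry":0,"rz":0},{"gripper":1,"tx":0,"ty":0,"tz":0,"rx":0,"ry":0,"rz":0}]' ; python3 o.py; python3 g.py;python3 - <<'E'
from workcell import viewer,ctrl
from h import *
d=viewer.get_image("scene");np.savez("/tmp/s9.npz",**{k:v for k,v in d.items() if isinstance(v,(np.ndarray,int,float))})
cv2.imwrite(f"pics/s9.png",cv2.resize(d["image"][170:350,290:490],None,fx=4,fy=3.3)[:,:,::-1])
P=cloud(d)
m=(P[...,0]>640)&(P[...,0]<790)&(abs(P[...,1]-46)<14)&(P[...,2]>75)&(P[...,2]<120)
q=P[m]
if len(q)>20:
  a=np.polyfit(q[:,0],q[:,2],1);b=np.polyfit(q[:,0],q[:,1],1)
  print(len(q),"pitch",a[0],"z",np.polyval(a,[640,740]),"y",np.polyval(b,[640,740]),b[0],"x",np.percentile(q[:,0],[0,1,99,100]))
E
```

```text
22.975 [666.37  43.17 174.87] [-4.32  0.39  4.84] [0.022 0.221 0.017]
23.1 [676.32  43.95 175.05] [-3.46  0.28  5.99] [ 0.029  0.359 -0.021]
23.225 [686.24  44.71 175.25] [-5.59 -0.79  7.23] [0.006 0.626 0.018]
t: 23.85
ee_pos: [689.0, 44.9, 206.6]
orientation: [0.091, -2.356, 0.037]
ft_force: [0.3, -0.1, -1.8]
width: 25.6
23.85 [688.99  44.92 206.62] [ 0.29 -0.08 -1.83] [ 0.047 -0.325 -0.025]
23.85 tcp [689.   44.9 206.6] z [-0.704 -0.054 -0.708] y [-0.077  0.997 -0.   ] x [-0.706 -0.054  0.706] grasp [574.2  36.1  91.2] q [ 0.05  0.91  1.32 -0.02  1.69 -1.59]
439 pitch 0.03330760272792659 z [93.39056907 96.72132935] y [38.67473471 46.70690842] 0.08032173710855114 x [651.39312467 659.20515168 752.19001434 753.20357277]
```

View pics/s9.png

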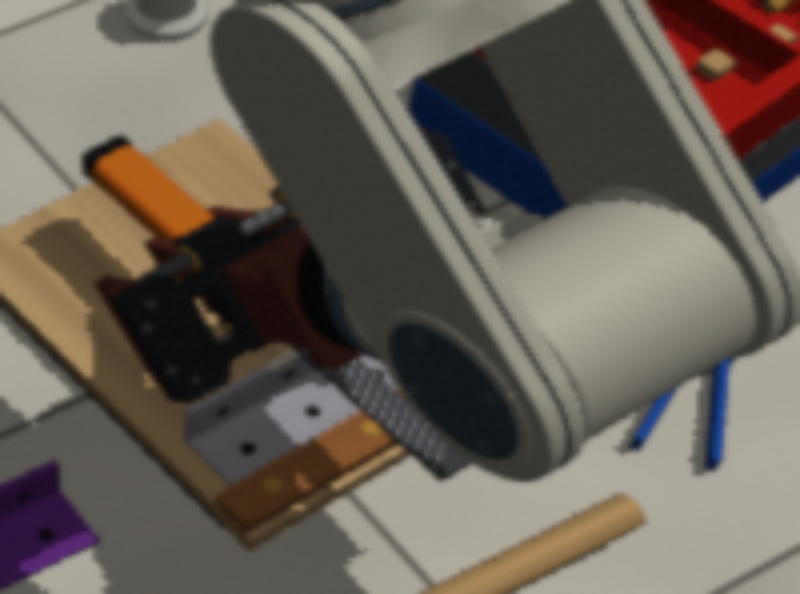

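```bash
python3 -m handwheel '[{"gripper":1,"tx":0.026,"ty":0,"tz":0.026,"rx":0,"ry":0,"rz":0},{"gripper":1,"tx":0.0263,"ty":0,"tz":0.0263,"rx":0,"ry":0,"rz":0},{"gripper":1,"tx":0,"ty":0,"tz":0,"rx":0,"ry":1.9,"rz":0},{"gripper":1,"tx":-0.0102,"ty":0,"tz":0.0096,"rx":0,"ry":0,"rz":0},{"gripper":1,"tx":-0.0102,"ty":0,"tz":0.0095,"rx":0,"ry":0,"rz":0},{"gripper":1,"tx":0,"ty":0,"tz":0,"rx":0,"ry":0,"rz":0},{"gripper":1,"tx":0,"ty":0,"tz":0,"rx":0,"ry":0,"rz":0}]'; python3 g.py 493 29.8 62.4
python3 o.py;python3 - <<'E'
from workcell import viewer,ctrl
from h import *
d=viewer.get_image("scene")
P=cloud(d)
m=(P[...,0]>565)&(P[...,0]<690)&(abs(P[...,1]-41)<14)&(P[...,2]>62)&(P[...,2]<90)&(d["image"].max(-1)<130)
m&=abs(P[...,1]-(30.5+.0755*(P[...,0]-494)))<8
q=P[m]
a=np.polyfit(q[:,0],q[:,2],1);b=np.polyfit(q[:,0],q[:,1],1)
print(len(q),"pitch",a[0],"z",np.polyval(a,[520,640]),"y",np.polyval(b,[520,640]),b[0],"x",np.percentile(q[:,0],[0,1,99,100]))
E
```

```text
t: 24.78
ee_pos: [615.4, 39.3, 177.8]
orientation: [0.089, -2.321, 0.039]
ft_force: [0.1, -0.3, -1.4]
width: 25.9
24.775 tcp [615.4  39.3 177.8] z [-0.728 -0.056 -0.683] y [-0.077  0.997  0.   ] x [-0.681 -0.052  0.73 ] grasp [496.7  30.1  66.5] q [ 0.05  0.88  1.51 -0.02  1.57 -1.59]
tool shift mm to grasp target [-0.4 -0.   5.5]
24.775 [615.39  39.26 177.79] [ 0.14 -0.26 -1.42] [ 0.049 -0.398  0.029]
240 pitch -0.007848018404868965 z [67.53682976 66.59506755] y [34.80243494 39.32700977] 0.037704790311344834 x [593.61193156 595.17288137 674.53672989 675.14715384]
```

```bash
python3 -m handwheel '[{"gripper":1,"tx":-0.0022,"ty":0,"tz":0.002,"rx":0,"ry":0,"rz":0}]' >/dev/null; python3 o.py
python3 -m handwheel '[{"gripper":1,"tx":-0.00073,"ty":0,"tz":0.00068,"rx":0,"ry":0,"rz":0}]' >/dev/null; python3 o.py
python3 -m handwheel '[{"gripper":1,"tx":-0.00073,"ty":0,"tz":0.00068,"rx":0,"ry":0,"rz":0}]' >/dev/null; python3 o.py
python3 -m handwheel '[{"gripper":1,"tx":-0.00073,"ty":0,"tz":0.00068,"rx":0,"ry":0,"rz":0}]' >/dev/null; python3 o.py
```

```text
24.95 [615.52  39.27 175.67] [ 0.35  0.15 -1.63] [-0.047 -0.394  0.016]
25.075 [615.23  39.27 174.34] [ 0.31 -0.14 -0.65] [ 0.061 -0.385 -0.014]
25.2 [615.24  39.22 173.53] [-0.91  0.36  2.28] [ 0.024 -0.346  0.009]
25.325 [615.22  39.22 172.63] [-1.62 -0.33  1.98] [ 0.048 -0.347 -0.005]
```

```bash
python3 -m handwheel '[{"gripper":1,"tx":-0.00073,"ty":0,"tz":0.00068,"rx":0,"ry":0,"rz":0}]' >/dev/null; python3 o.py
python3 -m handwheel '[{"gripper":1,"tx":-0.0021,"ty":0,"tz":-0.0022,"rx":0,"ry":0,"rz":0}]' >/dev/null; python3 o.py
python3 -m handwheel '[{"gripper":1,"tx":-0.0024,"ty":0,"tz":-0.0018,"rx":0,"ry":0,"rz":0}]' >/dev/null; python3 o.py
python3 -m handwheel '[{"gripper":1,"tx":-0.0068,"ty":0,"tz":-0.0073,"rx":0,"ry":0,"rz":0}]' >/dev/null; python3 o.py
```

```text
25.45 [615.19  39.22 171.51] [-0.89  0.11  2.69] [ 0.024 -0.305  0.038]
25.575 [618.01  39.45 171.25] [-2.63 -0.14  3.06] [ 0.099 -0.219  0.019]
25.7 [621.29  39.68 170.76] [-2.1   0.6   2.51] [ 0.049 -0.225 -0.012]
25.825 [631.27  40.47 170.68] [-2.2  -0.61  2.72] [-0.004 -0.123 -0.012]
```

```bash
for k in 1; do python3 -m handwheel '[{"gripper":1,"tx":-0.0067,"ty":0,"tz":-0.0074,"rx":0,"ry":0,"rz":0}]' >/dev/null; python3 o.py
python3 -m handwheel '[{"gripper":1,"tx":-0.0067,"ty":0,"tz":-0.0074,"rx":0,"ry":0,"rz":0}]' >/dev/null; python3 o.py
python3 -m handwheel '[{"gripper":1,"tx":-0.0067,"ty":0,"tz":-0.0074,"rx":0,"ry":0,"rz":0}]' >/dev/null; python3 o.py
python3 -m handwheel '[{"gripper":1,"tx":-0.0067,"ty":0,"tz":-0.0074,"rx":0,"ry":0,"rz":0}]' >/dev/null; python3 o.py; done
```

```text
25.95 [641.88  41.29 170.96] [-3.05 -0.48  3.35] [ 0.088 -0.056  0.025]
26.075 [651.84  42.03 171.16] [-3.66  0.17  3.92] [-0.009  0.11   0.028]
26.2 [661.66  42.82 171.29] [-3.93 -0.49  4.54] [ 0.041  0.222 -0.03 ]
26.325 [671.53  43.57 171.51] [-4.65  0.01  5.42] [-0.009  0.259 -0.005]
```

```bash
python3 -m handwheel '[{"gripper":1,"tx":-0.0067,"ty":0,"tz":-0.0074,"rx":0,"ry":0,"rz":0}]' >/dev/null; python3 o.py
python3 -m handwheel '[{"gripper":1,"tx":-0.0067,"ty":0,"tz":-0.0074,"rx":0,"ry":0,"rz":0}]' >/dev/null; python3 o.py
python3 -m handwheel '[{"gripper":1,"tx":-0.0017,"ty":0,"tz":-0.002,"rx":0,"ry":0,"rz":0},{"gripper":1,"tx":0.0073,"ty":0,"tz":-0.0068,"rx":0,"ry":0,"rz":0},{"gripper":1,"tx":0.0155,"ty":0,"tz":-0.0145,"rx":0,"ry":0,"rz":0},{"gripper":1,"tx":0,"ty":0,"tz":0,"rx":0,"ry":0,"rz":0},{"gripper":1,"tx":0,"ty":0,"tz":0,"rx":0,"ry":0,"rz":0}]' ; python3 o.py; python3 g.py;python3 - <<'E'
from workcell import viewer,ctrl
from h import *
d=viewer.get_image("scene")
cv2.imwrite(f"pics/s10.png",cv2.resize(d["image"][170:350,290:490],None,fx=4,fy=3.3)[:,:,::-1])
P=cloud(d)
m=(P[...,0]>655)&(P[...,0]<790)&(abs(P[...,1]-46)<14)&(P[...,2]>75)&(P[...,2]<120)
q=P[m]
if len(q)>20:
  a=np.polyfit(q[:,0],q[:,2],1);b=np.polyfit(q[:,0],q[:,1],1)
  print(len(q),"pitch",a[0],"z",np.polyval(a,[640,740]),"y",np.polyval(b,[640,740]),b[0],"x",np.percentile(q[:,0],[0,1,99,100]))
E
```

```text
26.45 [681.4   44.37 171.69] [-4.14  0.09  6.09] [-0.04   0.379  0.02 ]
26.575 [691.27  45.08 171.93] [-5.11 -0.8   6.62] [-0.069  0.544  0.012]
t: 27.2
ee_pos: [693.5, 45.3, 203.5]
orientation: [0.089, -2.323, 0.039]
ft_force: [-0.6, -0.9, -1.8]
width: 26.2
27.2 [693.53  45.26 203.53] [-0.61 -0.88 -1.85] [ 0.029 -0.373 -0.117]
27.2 tcp [693.5  45.3 203.5] z [-0.727 -0.056 -0.684] y [-0.077  0.997 -0.   ] x [-0.682 -0.052  0.729] grasp [575.   36.1  92. ] q [ 0.05  0.93  1.3  -0.02  1.73 -1.59]
370 pitch 0.02749841534522876 z [93.45245626 96.2022978 ] y [40.60526796 45.15375047] 0.04548482515918324 x [657.36927645 670.56314153 752.90661209 753.58731081]
```

View pics/s10.png

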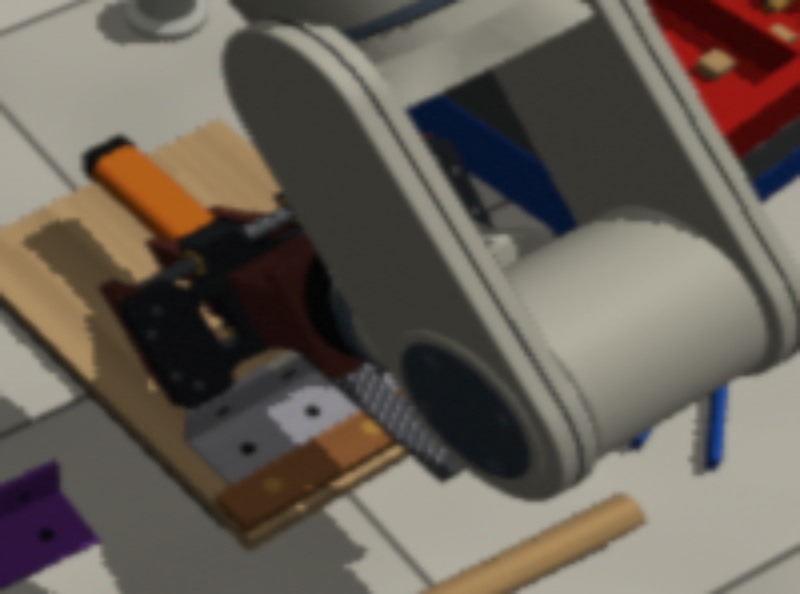

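```bash
python3 -m handwheel '[{"gripper":1,"tx":0.0256,"ty":0,"tz":0.0274,"rx":0,"ry":0,"rz":0},{"gripper":1,"tx":0.0256,"ty":0,"tz":0.0274,"rx":0,"ry":0,"rz":0},{"gripper":1,"tx":0,"ty":0,"tz":0,"rx":0,"ry":1.4,"rz":0},{"gripper":1,"tx":-0.0108,"ty":0,"tz":0.0096,"rx":0,"ry":0,"rz":0},{"gripper":1,"tx":-0.0105,"ty":0,"tz":0.0095,"rx":0,"ry":0,"rz":0},{"gripper":1,"tx":0,"ty":0,"tz":0,"rx":0,"ry":0,"rz":0},{"gripper":1,"tx":0,"ty":0,"tz":0,"rx":0,"ry":0,"rz":0}]'; python3 g.py 493 29.8 62.4
python3 o.py;python3 - <<'E'
from workcell import viewer,ctrl
from h import *
d=viewer.get_image("scene")
P=cloud(d)
m=(P[...,0]>585)&(P[...,0]<690)&(abs(P[...,1]-41)<14)&(P[...,2]>62)&(P[...,2]<90)&(d["image"].max(-1)<130)
m&=abs(P[...,1]-(30.5+.0755*(P[...,0]-494)))<8
q=P[m]
a=np.polyfit(q[:,0],q[:,2],1);b=np.polyfit(q[:,0],q[:,1],1)
print(len(q),"pitch",a[0],"z",np.polyval(a,[520,640]),"y",np.polyval(b,[520,640]),b[0],"x",np.percentile(q[:,0],[0,1,99,100]))
E
```

```text
t: 28.12
ee_pos: [618.8, 39.5, 173.9]
orientation: [0.088, -2.297, 0.04]
ft_force: [-0.2, 0.7, -1.8]
width: 26.0
28.125 tcp [618.8  39.5 173.9] z [-0.745 -0.057 -0.665] y [-0.077  0.997 -0.   ] x [-0.663 -0.051  0.747] grasp [497.4  30.2  65.5] q [ 0.05  0.89  1.49 -0.02  1.6  -1.59]
tool shift mm to grasp target [ 0.6 -0.   5.4]
28.125 [618.79  39.53 173.89] [-0.24  0.74 -1.77] [ 0.079 -0.377  0.004]
192 pitch -0.004029316389895778 z [66.21280124 65.72928327] y [37.85413603 38.54597714] 0.005765342589959479 x [597.74211391 598.5209255  675.43325182 676.20556817]
```

```bash
python3 -m handwheel '[{"gripper":1,"tx":-0.0015,"ty":0,"tz":0.0013,"rx":0,"ry":0,"rz":0}]' >/dev/null; python3 o.py
python3 -m handwheel '[{"gripper":1,"tx":-0.00075,"ty":0,"tz":0.00067,"rx":0,"ry":0,"rz":0}]' >/dev/null; python3 o.py
python3 -m handwheel '[{"gripper":1,"tx":-0.00075,"ty":0,"tz":0.00067,"rx":0,"ry":0,"rz":0}]' >/dev/null; python3 o.py
python3 -m handwheel '[{"gripper":1,"tx":-0.00075,"ty":0,"tz":0.00067,"rx":0,"ry":0,"rz":0}]' >/dev/null; python3 o.py
```

```text
28.3 [618.88  39.51 172.78] [-0.35 -0.2  -1.43] [ 0.015 -0.387 -0.013]
28.425 [618.67  39.52 171.57] [ 0.59  0.67 -0.64] [ 0.018 -0.439  0.017]
28.55 [618.64  39.49 170.59] [-0.22 -0.34  1.46] [ 0.063 -0.354 -0.012]
28.675 [618.64  39.49 169.75] [-0.75 -0.27  1.74] [ 0.045 -0.361 -0.012]
```

```bash
python3 -m handwheel '[{"gripper":1,"tx":-0.00075,"ty":0,"tz":0.00067,"rx":0,"ry":0,"rz":0}]' >/dev/null; python3 o.py
python3 -m handwheel '[{"gripper":1,"tx":-0.0004,"ty":0,"tz":0.0003,"rx":0,"ry":0,"rz":0}]' >/dev/null; python3 o.py
python3 -m handwheel '[{"gripper":1,"tx":-0.002,"ty":0,"tz":-0.0022,"rx":0,"ry":0,"rz":0}]' >/dev/null; python3 o.py
python3 -m handwheel '[{"gripper":1,"tx":-0.0023,"ty":0,"tz":-0.002,"rx":0,"ry":0,"rz":0}]' >/dev/null; python3 o.py
```

```text
28.8 [618.61  39.51 168.65] [-1.24 -0.63  2.86] [ 0.081 -0.359 -0.021]
28.925 [618.6   39.51 167.97] [-1.34 -0.52  1.89] [ 0.041 -0.325 -0.02 ]
29.05 [621.35  39.72 167.8 ] [-2.09 -0.52  2.82] [ 0.036 -0.239 -0.001]
29.175 [624.7   39.95 167.47] [-2.13  0.06  2.29] [ 0.08  -0.147 -0.   ]
```

```bash
python3 -m handwheel '[{"gripper":1,"tx":-0.0066,"ty":0,"tz":-0.0075,"rx":0,"ry":0,"rz":0}]' >/dev/null; python3 o.py
python3 -m handwheel '[{"gripper":1,"tx":-0.0065,"ty":0,"tz":-0.0076,"rx":0,"ry":0,"rz":0}]' >/dev/null; python3 o.py
python3 -m handwheel '[{"gripper":1,"tx":-0.0065,"ty":0,"tz":-0.0076,"rx":0,"ry":0,"rz":0}]' >/dev/null; python3 o.py
python3 -m handwheel '[{"gripper":1,"tx":-0.0065,"ty":0,"tz":-0.0076,"rx":0,"ry":0,"rz":0}]' >/dev/null; python3 o.py
python3 -m handwheel '[{"gripper":1,"tx":-0.0065,"ty":0,"tz":-0.0076,"rx":0,"ry":0,"rz":0}]' >/dev/null; python3 o.py
```

```text
29.3 [634.69  40.77 167.46] [-3.01  0.1   3.41] [ 0.046 -0.176  0.042]
29.425 [645.32  41.56 167.77] [-2.85 -0.09  2.21] [ 0.057 -0.091  0.033]
29.55 [655.33  42.3  167.99] [-3.15 -0.8   2.76] [ 0.02   0.093 -0.003]
29.675 [665.14  43.11 168.22] [-3.77 -0.06  4.52] [ 0.018  0.155 -0.008]
29.8 [675.03  43.85 168.45] [-4.49  0.18  4.76] [-0.013  0.37  -0.052]
```

```bash
python3 -m handwheel '[{"gripper":1,"tx":-0.0065,"ty":0,"tz":-0.0076,"rx":0,"ry":0,"rz":0}]' >/dev/null; python3 o.py
python3 -m handwheel '[{"gripper":1,"tx":-0.0065,"ty":0,"tz":-0.0076,"rx":0,"ry":0,"rz":0}]' >/dev/null; python3 o.py
python3 -m handwheel '[{"gripper":1,"tx":-0.0013,"ty":0,"tz":-0.0015,"rx":0,"ry":0,"rz":0},{"gripper":1,"tx":0.0075,"ty":0,"tz":-0.0067,"rx":0,"ry":0,"rz":0},{"gripper":1,"tx":0.016,"ty":0,"tz":-0.0141,"rx":0,"ry":0,"rz":0},{"gripper":1,"tx":0,"ty":0,"tz":0,"rx":0,"ry":0,"rz":0},{"gripper":1,"tx":0,"ty":0,"tz":0,"rx":0,"ry":0,"rz":0}]' ; python3 o.py; python3 g.py;python3 - <<'E'
from workcell import viewer,ctrl
from h import *
d=viewer.get_image("scene")
cv2.imwrite(f"pics/s11.png",cv2.resize(d["image"][170:350,290:490],None,fx=4,fy=3.3)[:,:,::-1])
P=cloud(d)
m=(P[...,0]>655)&(P[...,0]<790)&(abs(P[...,1]-46)<14)&(P[...,2]>75)&(P[...,2]<120)
q=P[m]
if len(q)>20:
  a=np.polyfit(q[:,0],q[:,2],1);b=np.polyfit(q[:,0],q[:,1],1)
  print(len(q),"pitch",a[0],"z",np.polyval(a,[640,740]),"y",np.polyval(b,[640,740]),b[0],"x",np.percentile(q[:,0],[0,1,99,100]))
E
```

```text
29.925 [684.92  44.59 168.7 ] [-5.05  0.46  5.86] [0.017 0.463 0.027]
30.05 [694.84  45.36 168.97] [-5.15 -0.44  5.85] [-0.034  0.543  0.021]
t: 30.68
ee_pos: [696.4, 45.5, 200.6]
orientation: [0.088, -2.299, 0.04]
ft_force: [0.2, 0.6, -1.2]
width: 26.0
30.675 [696.37  45.49 200.61] [ 0.17  0.58 -1.25] [ 0.047 -0.401 -0.018]
30.675 tcp [696.4  45.5 200.6] z [-0.744 -0.057 -0.666] y [-0.077  0.997 -0.   ] x [-0.664 -0.051  0.746] grasp [575.2  36.2  92. ] q [ 0.05  0.94  1.28 -0.02  1.76 -1.59]
322 pitch 0.01670680589100377 z [94.47624816 96.14692875] y [43.69031185 43.84677785] 0.0015646600329674099 x [680.87794195 683.59382336 753.15182757 753.79861251]
```

View pics/s11.png

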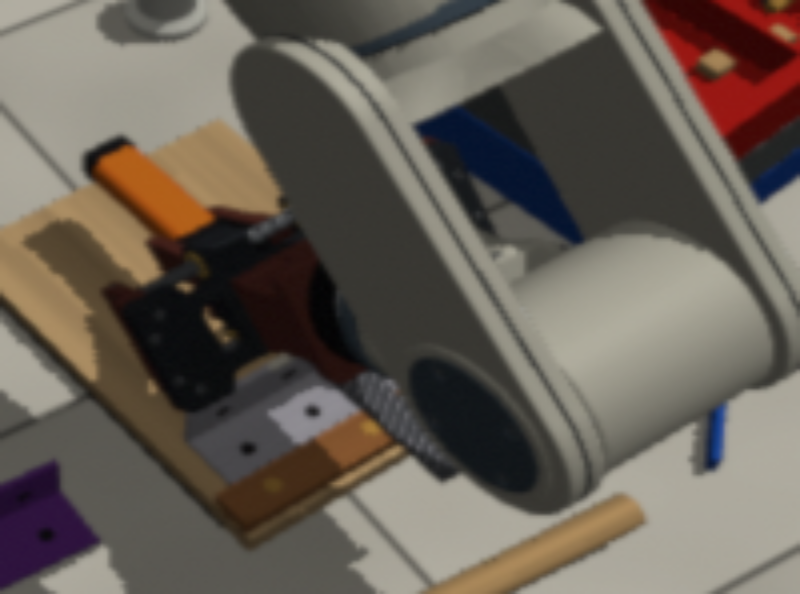

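```bash
python3 -m handwheel '[{"gripper":1,"tx":0.0131,"ty":0,"tz":-0.0117,"rx":0,"ry":0,"rz":0},{"gripper":1,"tx":0.0131,"ty":0,"tz":-0.0117,"rx":0,"ry":0,"rz":0},{"gripper":1,"tx":0,"ty":0,"tz":0,"rx":-3.28,"ry":0,"rz":2.93},{"gripper":1,"tx":0.0094,"ty":-0.03,"tz":0.0105,"rx":0,"ry":0.95,"rz":0},{"gripper":1,"tx":0.0094,"ty":-0.048,"tz":0.0105,"rx":0,"ry":0,"rz":0},{"gripper":1,"tx":0.0094,"ty":-0.048,"tz":0.0105,"rx":0,"ry":0,"rz":0},{"gripper":1,"tx":0.0094,"ty":-0.048,"tz":0.0105,"rx":0,"ry":0,"rz":0},{"gripper":1,"tx":0.0094,"ty":-0.048,"tz":0.0105,"rx":0,"ry":0,"rz":0}]' ;python3 -m handwheel '[{"gripper":1,"tx":0.0094,"ty":-0.048,"tz":0.0105,"rx":0,"ry":0,"rz":0},{"gripper":1,"tx":0.0094,"ty":-0.048,"tz":0.0105,"rx":0,"ry":0,"rz":0},{"gripper":1,"tx":0.0094,"ty":-0.048,"tz":0.0105,"rx":0,"ry":0,"rz":0},{"gripper":1,"tx":0,"ty":-0.012,"tz":0,"rx":0,"ry":0,"rz":0},{"gripper":1,"tx":0,"ty":0,"tz":0,"rx":0,"ry":0,"rz":0},{"gripper":1,"tx":0,"ty":0,"tz":0,"rx":0,"ry":0,"rz":0}]'; python3 g.py 462 -333 27; python3 o.py
python3 - <<'E'
from workcell import viewer,ctrl
from h import *
d=viewer.get_image("scene")
cv2.imwrite(f"pics/s12.png",d["image"][:,:,::-1])
P=cloud(d)
m=(P[...,0]>520)&(P[...,0]<690)&(abs(P[...,1]+333)<14)&(P[...,2]>100)&(P[...,2]<145)
q=P[m];print(len(q))
if len(q)>20:
  a=np.polyfit(q[:,0],q[:,2],1)
  print(len(q),"pitch",a[0],"z",np.polyval(a,[490,640]),np.percentile(q[:,0],[0,1,99,100]))
E
```

```text
t: 31.72
ee_pos: [625.6, -178.0, 238.0]
orientation: [-0.0, -2.284, 0.001]
ft_force: [0.9, -0.3, -1.7]
width: 25.4
t: 32.48
ee_pos: [584.1, -331.3, 237.6]
orientation: [0.001, -2.282, 0.0]
ft_force: [0.6, 0.0, -0.6]
width: 25.8
32.475 tcp [ 584.1 -331.3  237.6] z [-0.757 -0.001 -0.653] y [-0.001  1.     0.   ] x [-0.653 -0.001  0.757] grasp [ 460.6 -331.4  131.1] q [-0.47  0.85  1.39 -0.35  1.7  -1.94]
tool shift mm to grasp target [-79.7  -1.6  67. ]
32.475 [ 584.1  -331.28  237.56] [ 0.57  0.03 -0.64] [ 0.051 -0.45   0.014]
0
```

View pics/s12.png

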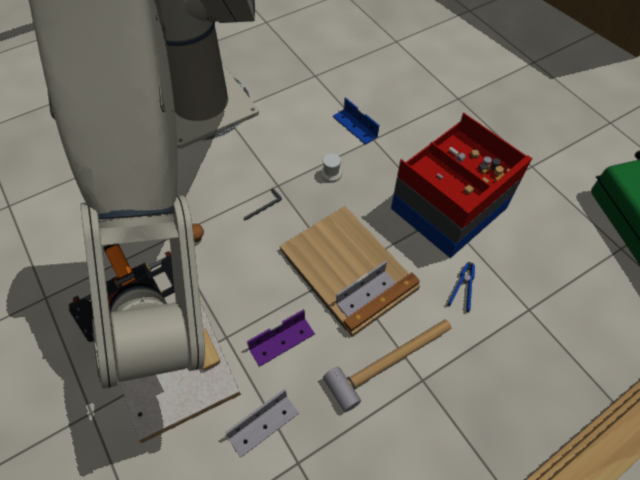

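```bash
python3 -m handwheel '[{"gripper":1,"tx":-0.025,"ty":-0.0016,"tz":0.021,"rx":0,"ry":0,"rz":0},{"gripper":1,"tx":-0.025,"ty":0,"tz":0.021,"rx":0,"ry":0,"rz":0},{"gripper":1,"tx":-0.0151,"ty":0,"tz":0.0131,"rx":0,"ry":0,"rz":0},{"gripper":1,"tx":-0.0076,"ty":0,"tz":0.0065,"rx":0,"ry":0,"rz":0},{"gripper":1,"tx":0,"ty":0,"tz":0,"rx":0,"ry":0,"rz":0}]'; python3 g.py 462 -333 26.6; python3 o.py;python3 -m handwheel '[{"gripper":1,"tx":-0.0015,"ty":0,"tz":0.0013,"rx":0,"ry":0,"rz":0}]' >/dev/null;python3 o.py
```

```text
t: 33.15
ee_pos: [584.5, -333.8, 141.7]
orientation: [0.001, -2.281, 0.0]
ft_force: [-0.2, 0.8, -1.1]
width: 26.1
33.15 tcp [ 584.5 -333.8  141.7] z [-0.758 -0.    -0.652] y [-0.  1.  0.] x [-0.652 -0.     0.758] grasp [ 460.9 -333.8   35.4] q [-0.47  0.99  1.37 -0.35  1.59 -1.9 ]
tool shift mm to grasp target [-7.4  0.8  4.9]
33.15 [ 584.5  -333.8   141.71] [-0.22  0.85 -1.15] [ 0.005 -0.429  0.012]
33.275 [ 584.87 -334.34  141.07] [-0.76  0.35 -1.29] [ 0.062 -0.438 -0.03 ]
```

Grasp z is about 34 and contact is expected at about 26.6, so I'll step down gently.

```bash
python3 g.py 462 -333 26.6; python3 -m handwheel '[{"gripper":1,"tx":-0.0023,"ty":0,"tz":0.002,"rx":0,"ry":0,"rz":0}]' >/dev/null;python3 o.py; python3 -m handwheel '[{"gripper":1,"tx":-0.0015,"ty":0,"tz":0.0013,"rx":0,"ry":0,"rz":0}]' >/dev/null;python3 o.py;python3 -m handwheel '[{"gripper":1,"tx":-0.0008,"ty":0,"tz":0.0007,"rx":0,"ry":0,"rz":0}]' >/dev/null;python3 o.py; python3 g.py 462 -333 26.6
```

```text
33.275 tcp [ 584.9 -334.3  141.1] z [-0.757 -0.001 -0.654] y [-0.     1.    -0.001] x [-0.654  0.001  0.757] grasp [ 461.5 -334.5   34.5] q [-0.47  0.99  1.37 -0.35  1.59 -1.9 ]
tool shift mm to grasp target [-6.3  1.5  4.8]
33.4 [ 584.73 -334.42  137.88] [ 0.62 -1.02 -1.63] [ 0.074 -0.415  0.003]
33.525 [ 584.42 -334.27  135.25] [ 0.98 -0.7  -1.99] [ 0.001 -0.457  0.004]
33.65 [ 584.29 -334.2   133.9 ] [ 0.56 -0.57 -1.45] [ 0.047 -0.433  0.032]
33.65 tcp [ 584.3 -334.2  133.9] z [-0.758  0.    -0.653] y [ 0.  1. -0.] x [-0.653  0.     0.758] grasp [ 460.8 -334.2   27.5] q [-0.47  1.    1.37 -0.35  1.58 -1.9 ]
tool shift mm to grasp target [-1.4  1.2 -0.3]
```

```bash
python3 -m handwheel '[{"gripper":1,"tx":-0.0006,"ty":0,"tz":0.0005,"rx":0,"ry":0,"rz":0}]' >/dev/null;python3 o.py; python3 -m handwheel '[{"gripper":1,"tx":-0.0004,"ty":0,"tz":0.0003,"rx":0,"ry":0,"rz":0}]' >/dev/null;python3 o.py;python3 -m handwheel '[{"gripper":1,"tx":-0.0004,"ty":0,"tz":0.0003,"rx":0,"ry":0,"rz":0}]' >/dev/null;python3 o.py; python3 g.py 462 -333 26.6
```

```text
33.775 [ 584.3  -334.19  133.02] [-0.22  0.78 -0.64] [-0.004 -0.411  0.022]
33.9 [ 584.39 -334.13  132.64] [0.35 0.22 1.67] [ 0.057 -0.123 -0.049]
34.025 [ 584.44 -334.15  132.56] [-0.53  0.04  4.52] [ 0.154  0.302 -0.057]
34.025 tcp [ 584.4 -334.2  132.6] z [-0.758 -0.    -0.652] y [ 0.  1. -0.] x [-0.652  0.     0.758] grasp [ 460.9 -334.2   26.3] q [-0.47  1.    1.36 -0.35  1.58 -1.89]
tool shift mm to grasp target [-0.5  1.2 -1.1]
```

```bash
python3 -m handwheel '[{"gripper":1,"tx":0.0003,"ty":0,"tz":-0.0002,"rx":0,"ry":0.25,"rz":0},{"gripper":0.6,"tx":0,"ty":0,"tz":0,"rx":0,"ry":0,"rz":0},{"gripper":0,"tx":0,"ty":0,"tz":0,"rx":0,"ry":0,"rz":0},{"gripper":0,"tx":0,"ty":0,"tz":0,"rx":0,"ry":0,"rz":0},{"gripper":0,"tx":0,"ty":0,"tz":0,"rx":0,"ry":0,"rz":0},{"gripper":0,"tx":0,"ty":0,"tz":0,"rx":0,"ry":0,"rz":0}]'; python3 -m handwheel '[{"gripper":0,"tx":0,"ty":0,"tz":-0.02,"rx":0,"ry":0,"rz":0},{"gripper":0,"tx":0,"ty":0,"tz":-0.04,"rx":0,"ry":0,"rz":0},{"gripper":0,"tx":0,"ty":0,"tz":-0.05,"rx":0,"ry":0,"rz":0},{"gripper":0,"tx":0.03,"ty":0,"tz":-0.05,"rx":0,"ry":0,"rz":0},{"gripper":0,"tx":0.035,"ty":0,"tz":-0.03,"rx":0,"ry":-8,"rz":0},{"gripper":0,"tx":0.035,"ty":0.03,"tz":0.0,"rx":0,"ry":-8,"rz":0},{"gripper":0,"tx":0.03,"ty":0.05,"tz":-0.01,"rx":0,"ry":-8,"rz":0},{"gripper":0,"tx":0.03,"ty":0.05,"tz":-0.01,"rx":0,"ry":-8,"rz":0}]'; python3 g.py
```

```text
t: 34.78
ee_pos: [584.4, -334.1, 132.4]
orientation: [-0.0, -2.278, 0.0]
ft_force: [0.3, 0.0, -0.2]
width: 71.8
t: 35.78
ee_pos: [617.4, -203.0, 376.4]
orientation: [-0.001, -2.842, -0.0]
ft_force: [-0.1, -0.0, 1.0]
width: 87.7
35.775 tcp [ 617.4 -203.   376.4] z [-0.295  0.    -0.955] y [ 0.001  1.    -0.   ] x [-0.955  0.001  0.295] grasp [ 569.2 -202.9  220.6] q [-0.32  0.55  1.51 -0.09  1.37 -1.86]
```

```bash
python3 -m handwheel '[{"gripper":0,"tx":0.04,"ty":0.045,"tz":-0.01,"rx":0,"ry":-8,"rz":0},{"gripper":0,"tx":0.04,"ty":0.045,"tz":-0.005,"rx":0,"ry":-8,"rz":0},{"gripper":0,"tx":0.03,"ty":0.05,"tz":0,"rx":0,"ry":0,"rz":0},{"gripper":0,"tx":0.03,"ty":0.05,"tz":0,"rx":0,"ry":0,"rz":0},{"gripper":0,"tx":0,"ty":0,"tz":0,"rx":0,"ry":0,"rz":0}]'
python3 - <<'E'
from workcell import viewer,ctrl,recognise
from h import *
for n in("scene","top"):
    d=viewer.get_image(n);P=cloud(d)
    m=(P[...,0]>500)&(P[...,0]<690)&(abs(P[...,1]+335)<14)&(P[...,2]>20)&(P[...,2]<38)&(d["image"].max(-1)<110)
    q=P[m]
    if len(q)>30:
        a=np.polyfit(q[:,0],q[:,2],1);b=np.polyfit(q[:,0],q[:,1],1)
        print(n,len(q),"pitch",a[0],"z",np.polyval(a,[500,640]),"y",np.polyval(b,[490,640]),"x",np.percentile(q[:,0],[1,99]))
    d0=load(n+"0");P0=cloud(d0)
    for nm,PP in(("before",P0),("after",P)):
        m=(PP[...,0]>600)&(PP[...,0]<690)&(PP[...,1]>-40)&(PP[...,1]<120)&(PP[...,2]>45)&(PP[...,2]<66)
        q=PP[m]
        if len(q)>20: print(n,nm,len(q),np.round(np.median(q,0),1),np.polyfit(q[:,1],q[:,0],1))
    cv2.imwrite(f"pics/{n}13.png",d["image"][:,:,::-1])
E
```

```text
t: 36.4
ee_pos: [482.3, -11.8, 410.2]
orientation: [0.006, -3.115, -0.0]
ft_force: [0.9, 0.2, -0.3]
width: 88.1
scene 743 pitch -0.0012370393986356084 z [26.99001247 26.81682696] y [-334.7341658  -334.33119286] x [501.24784221 638.71492114]
scene before 265 [642.2  38.7  55.9] [-7.85156993e-02  6.45178438e+02]
scene after 267 [642.1  38.8  56. ] [-7.71680138e-02  6.45120706e+02]
top 654 pitch -0.0013824230268100971 z [26.1273185  25.93377928] y [-333.14775985 -332.98651406] x [500.93434424 634.81835448]
top before 238 [638.7  40.   56. ] [-7.93404891e-02  6.41985743e+02]
```

View pics/scene13.png

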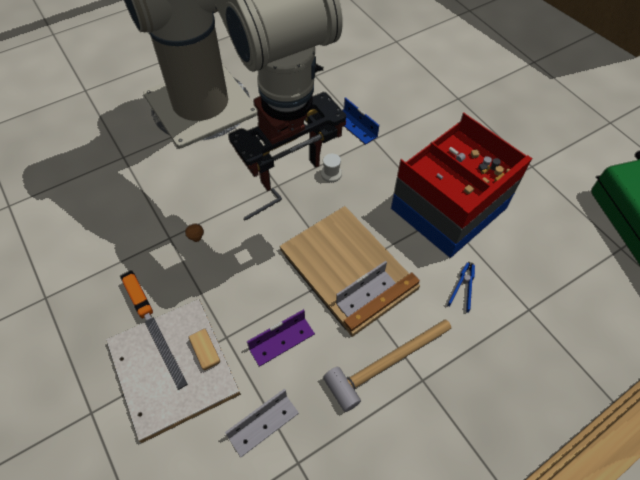

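View pics/top13.png

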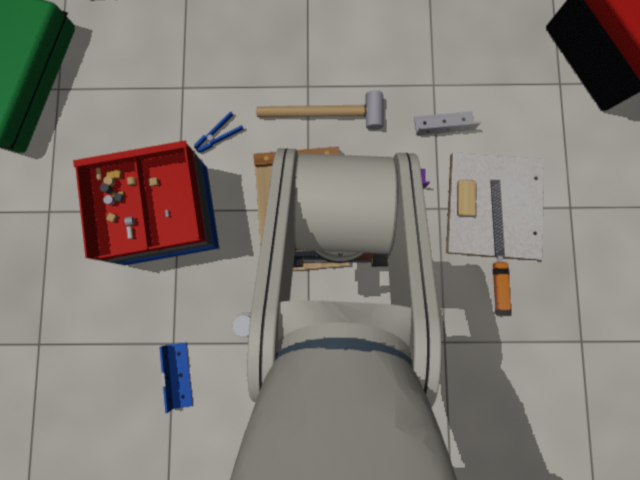

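The pictures show the file flat on the panel with its blade around (165,350) in the scene view. The bracket is unmoved at the stop, every other object is where it was, and the arm is clear. I'm handing the job in.

```bash
python3 -c "
from workcell import ctrl
print(ctrl.close_job())"
```

```text
the job is handed in; nothing more can be done
None
```

I gave the burred spot three full forward strokes, laid the file back flat on the white panel and handed the job in at about 36.4 s. No verdict was reported.

- **First try:** My first grip, straight down at mid-handle, let the file turn in the pads. It pressed only about 2.4 N at the tip, so I stopped before stroking. I laid the file back and took it again about 30 mm behind the heel with the hand leaned 45°.
- **Strokes:** Each began with the edge 117–123 mm from the heel and ended at about 39 mm. I lifted about 30 mm clear for each of the two returns and after the last stroke.
- **Pressure:** The downward force was about 4 N at the tip and rose to about 7.4–8.8 N near the handle, or about 10 N with friction at most. The tip end is above the 3.5 N bite but below the 5–8 N you asked for, because the grip slips beyond that. The force reading is noisy (about ±0.5 N), so the start of stroke 1, at about 3.8 N, has the thinnest margin.
- **Last checks:** The blade is flat within about 0.002 rad, with its top at 26–27 mm. The bracket is unmoved within 0.2 mm in the scene view; the arm hid it in the top view. Everything else in view looks where it was, by eye only; the hex key and wooden knob show only in the scene view. The gripper is open and touching nothing.
- **Disagreement:** The two cameras differ by 3–7 mm in x and up to about 6 mm in y on the burred spot. I worked from distances relative to the file and the bracket's mid-length.

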